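# Empty the vial tray into the discard bin

### The job

Swing the steel cover of the discard bin aside, pick up the aluminium tray by its tab and tip all six vials out of it into the bin. Then set the empty tray down upright and flat in the middle of the black parking plate, squarely, with its open nose towards the plate's metal stop bar, and swing the cover fully shut over the bin again. Leave the bottle, the marker pen, the cardboard box and the well plate where they are.

Things in the scene. Friction and masses are not known exactly. Their poses are not given: they have to be found in the camera images.
- tray: aluminium sorting tray (about 200 g), 140 mm long (x) by 104 mm wide (y); origin at the centre of its underside, z up. Floor and walls 4 mm thick, side and rear walls 32 mm high. The -x end is the open nose: no wall, only a ramp rising at 30 degrees from the floor to 12 mm high. A grip tab stands on the rear wall (+x). Tipped nose-down about 75 degrees, the vials leave it.
- tray_grip (a point): where to grip the tray's tab, at x 87, y 0, z 58 mm in the tray's frame. The tab is a flat plate 50 mm wide (y) and 10 mm thick that leans 25 degrees outwards, away from the nose: from x 70, z 22 at its foot to x 96, z 78 mm at its top. Pinch it across its 10 mm thickness, fingers along the tab (25 degrees from vertical); this point is 22 mm below the top.
- tray_nose (a point): the middle of the nose's upper edge, at x -70, y 0, z 12 mm in the tray's frame
- bin: the discard bin, fixed to the bench: a grey square open box 160 mm by 160 mm outside, 90 mm high, walls and floor 5 mm, mouth 150 mm by 150 mm; origin at the centre of its underside, z up. A flat steel cover lies over it.
- cover (a joint): angle of the bin's cover, rad: 0 fully shut (at its stop); it swings level about a vertical pivot, clockwise from above, up to 1.65; from 1.57 the mouth is wholly clear. Stays where left. A square steel plate, 178 mm side, 5 mm thick, top at z 97 mm, pivoted at its corner over x 85, y -85 mm in the bin's frame. Shut, it reaches from the pivot to -x and +y of the bin; open, to +x and +y.
- cover_post (a point): on the axis of the cover's black upright round post, 16 mm in diameter, 46 mm high (its top at z 143 mm above the bench); this point is 13 mm below the top, and 148 mm from the pivot axis
- cover_pivot (a point): on the cover's vertical pivot axis, at the cover's underside (z 92 mm)
- dock: the parking plate, fixed: a flat black rubber plate 210 mm (x) by 140 mm (y), 4 mm thick, origin at the centre of its underside, z up. Across its -x end runs a bare-metal stop bar 14 mm wide, its top 20 mm above the bench, its inner face at x -91 mm.
- vial0: a capped amber-glass sample vial, a plain cylinder 20 mm in diameter and 42 mm long with a white cap (16 g); origin at its centre, its long axis is its y axis. It starts lying crosswise in the tray, one of six in 3 rows of 2.
- vial1: a capped amber-glass sample vial, a plain cylinder 20 mm in diameter and 42 mm long with a white cap (16 g); origin at its centre, its long axis is its y axis. It starts lying crosswise in the tray, one of six in 3 rows of 2.
- vial2: a capped amber-glass sample vial, a plain cylinder 20 mm in diameter and 42 mm long with a white cap (16 g); origin at its centre, its long axis is its y axis. It starts lying crosswise in the tray, one of six in 3 rows of 2.
- vial3: a capped amber-glass sample vial, a plain cylinder 20 mm in diameter and 42 mm long with a white cap (16 g); origin at its centre, its long axis is its y axis. It starts lying crosswise in the tray, one of six in 3 rows of 2.
- vial4: a capped amber-glass sample vial, a plain cylinder 20 mm in diameter and 42 mm long with a white cap (16 g); origin at its centre, its long axis is its y axis. It starts lying crosswise in the tray, one of six in 3 rows of 2.
- vial5: a capped amber-glass sample vial, a plain cylinder 20 mm in diameter and 42 mm long with a white cap (16 g); origin at its centre, its long axis is its y axis. It starts lying crosswise in the tray, one of six in 3 rows of 2.
- bottle: bystander: a glass reagent bottle with a blue cap, 64 mm in diameter, 150 mm tall, origin at the centre of its underside
- marker: bystander: a marker pen lying on the bench, 125 mm long along its x, 15 mm thick, origin at the middle of its underside
- box: bystander: a cardboard tube box 130 by 130 mm, 51 mm high, with a grid on top, origin at the centre of its underside
- plate: bystander: a clear well plate 85 mm (x) by 127 mm (y), 15 mm high, origin at the centre of its underside

How it is judged:
On the way:
1. the tray is tipped nose-down (more than 35 degrees) with its nose over the bin (angle between tray's own z axis and vertical above 0.61 rad and horizontal distance between tray_nose and bin below 0.11 m and height (world z) of tray_nose above 0.05 m), for 0.1 s.
At the end, for the whole second after the job is handed in: All six vials lie in the bin below its rim; the cover is shut (within 0.09 rad); the tray rests flat on the parking plate, within 35 mm lengthwise and 30 mm sideways of its centre, nose towards the stop bar, within 0.25 rad (14 degrees) of square (x of vial0 in the frame of bin between -0.076 and 0.076 m and y of vial0 in the frame of bin between -0.076 and 0.076 m and z of vial0 in the frame of bin between 0 and 0.088 m and x of vial1 in the frame of bin between -0.076 and 0.076 m and y of vial1 in the frame of bin between -0.076 and 0.076 m and z of vial1 in the frame of bin between 0 and 0.088 m and x of vial2 in the frame of bin between -0.076 and 0.076 m and y of vial2 in the frame of bin between -0.076 and 0.076 m and z of vial2 in the frame of bin between 0 and 0.088 m and x of vial3 in the frame of bin between -0.076 and 0.076 m and y of vial3 in the frame of bin between -0.076 and 0.076 m and z of vial3 in the frame of bin between 0 and 0.088 m and x of vial4 in the frame of bin between -0.076 and 0.076 m and y of vial4 in the frame of bin between -0.076 and 0.076 m and z of vial4 in the frame of bin between 0 and 0.088 m and x of vial5 in the frame of bin between -0.076 and 0.076 m and y of vial5 in the frame of bin between -0.076 and 0.076 m and z of vial5 in the frame of bin between 0 and 0.088 m and value of joint cover below 0.09 rad and velocity of joint cover below 0.1 rad/s and x of tray in the frame of dock between -0.035 and 0.035 m and y of tray in the frame of dock between -0.03 and 0.03 m and z of tray in the frame of dock between -0.002 and 0.01 m and angle between tray's own z axis and vertical below 0.08 rad and x of tray_nose in the frame of dock below -0.03 m and angle between the x axis of tray and the x axis of dock, either way round below 0.25 rad and linear speed of tray below 0.03 m/s); the robot touches nothing.
It fails at once if the reagent bottle is pushed more than 3 cm from where it stood (distance of bottle from where it was at the start of the episode above 0.03 m).
It fails at once if the marker pen is pushed more than 3 cm from where it stood (distance of marker from where it was at the start of the episode above 0.03 m).
It fails at once if the cardboard tube box is pushed more than 3 cm from where it stood (distance of box from where it was at the start of the episode above 0.03 m).
It fails at once if the well plate is pushed more than 3 cm from where it stood (distance of plate from where it was at the start of the episode above 0.03 m).
It fails at once if the reagent bottle is tipped over (angle between bottle's own z axis and vertical above 0.5 rad).
It also fails if it takes over 72 s, if anything falls off the work surface, if the arm or the gripper's body presses on something with over 40 N, if the wrist force passes 120 N, or if a joint passes its speed limit or range.

### The arm

A 6-joint arm with a two-finger parallel gripper is mounted at the origin on the work surface. World frame = base frame: x ahead of the robot, y to its left, z up, the work surface at z = 0. Lengths are in m, angles in rad, forces in N, time in s.
With the tool pointing down it reaches from about 0.325 to 0.775 m from the base axis. Payload 5.5 kg.
Tool frame: the origin (TCP) lies between the finger pads; the fingertips stand ctrl.tips_ahead ahead of it and the grasp point (between the pads) lies 2 mm behind it (ctrl.tips_ahead is the distance from the TCP to the fingertips, in m); z points along the fingers, y is the direction in which the jaws open and shut (so a half turn about z gives the same grasp; the last joint's range is limited). The gripper opens to 85 mm and grips with 20 to 120 N. Pads are 22 mm wide; open, the fingers measure 114 mm over their backs; the gripper's body (76 mm by 85 mm) begins 54 mm behind the grasp point. The pads swing forward as they close: fully open they stand 13 mm farther back than shut.
Start: joints at [-1.218, 0.091, 1.231, -0, 1.82, -0.057], TCP at [0.239, -0.55, 0.211] pointing down, gripper open.
Joint ranges: [-2.87, 2.87], [-0.86, 2.18], [0.17, 2.46], [-1.51, 4.65], [0.06, 2.69], [-2.65, 2.65]. Speed limits (rad/s): [2.57, 2.57, 3.01, 3.14, 3.14, 3.14].

### API

Orientations are given as a rotation vector (axis times angle).
In Python, from cell import readout, optics, workorder, nets, ctrl gives the robot as it stands.
- The arm moves only by the tool apply_moves, never from a script. Its argument "commands" is a list of rows, each an object of numbers: "dx", "dy", "dz": the shift along the tool's x, y, z scaled (see below); "rx", "ry", "rz": the turn, a rotation vector about the tool's x, y, z scaled (see below). A call has 1 to 20 rows; each row is the pose to reach, as a shift and turn from the pose commanded when the call began, along the tool's axes at that moment; what a row does not reach only later rows make up. The controller multiplies each number of a shift by 0.25 m and each number of a turn by 45 degrees. A row lasts 1/10 s, in which the tool goes at most 50 mm and 8.59 degrees, less where a joint would pass 70% of its speed; a pose out of reach is approached as far as the arm can. A call with a number of a shift or a turn outside -1 to 1 is refused whole. A call with a gripper value outside its range is refused whole. "claw" is the opening, from -1 (shut) to 1 (fully open), so that 0 is half open, set as the call begins (left out, the last holds). The fingers move at their own pace and stop on an object; the grip force is fixed at half the most. Time passes only in rows, so rows that repeat a pose let the fingers close. It gives the time, the measured TCP pose, the force and the opening at its end, in the units of the state.
- readout.sense(): the state, without advancing time (a new reading comes with each control period).
- optics.get_image(name): name is "side" or "top"; returns a dict with "color" (400x640x3 uint8, red, green, blue), "mtx" (3x3 intrinsics, pixels), "R" (3x3) and "t" (3): a world point X has camera coordinates R X + t. Camera axes: x right, y down, z forward; pixel columns grow to the right and rows downward; lengths in m; the calibration is good to about 2 mm. A picture is of the moment at which its call begins. There is no depth.
- workorder.finish_job(): hands the job in, once; it reports no verdict.
Trained networks look in the newest picture that a camera, given by its name, has taken for a name from the list of things; names that differ only in an ending like _2 or _b are one class to them, and where a whole thing is asked for, a point or a joint stands for the part that bears it (a point fixed in the world has none). Each returns a list of dicts, best first, with "conf" (0 to 1); they miss things now and then, are a little off and sometimes report something else, mostly with a low value. They report only what shows in the picture. A call takes as long as a camera call.
- nets.silhouettes(query, camera): "region" (400x640 bool, what is visible of it).
- nets.mark_of(query, camera): "location" ([x, y, z] in m, in world coordinates, good to about 4 mm: a listed point, or the origin of a listed thing).
The state is a dict: "time": time; "joint_positions": joint angles; "joint_vel": joint speeds; "joint_torque": joint torques, N m; "position": TCP position; "orientation": TCP orientation; "force": force on the tool from outside, world axes, zero at the start; "torque": the same for the moment, N m; "finger_gap": finger opening in m.
Only numpy, scipy, OpenCV 4.12 (cv2) and the standard library are available. Lean on these libraries where they do the work, as an engineer would, in place of code of your own. Each camera call takes 0.05 s, during which the arm holds its last target. There are 200 camera calls.

## Working session

There is one attempt and no reset: what is moved stays moved. The work goes in short steps, Python scripts to look and compute and a tool call to move; the robot and the scene stay as the last step left them, time stands still between calls to the robot, and variables do not carry over. Pictures are saved under pics/ and viewed, about 8 in all and at most 12, crops included, and the job is handed in when it is done.

Besides the shell and the picture viewer there is one more tool, called after ">>>" as name(argument=value, ...) on one line, values as JSON. apply_moves: Moves the arm, as the interface text tells. Its arguments: {"type":"object","properties":{"commands":{"type":"array","items":{"type":"object","properties":{"dx":{"type":"number","minimum":-1,"maximum":1},"dy":{"type":"number","minimum":-1,"maximum":1},"dz":{"type":"number","minimum":-1,"maximum":1},"rx":{"type":"number","minimum":-1,"maximum":1},"ry":{"type":"number","minimum":-1,"maximum":1},"rz":{"type":"number","minimum":-1,"maximum":1}}}},"claw":{"type":"number"}},"required":["commands"]}

```bash
mkdir -p pics; ls
python3 - <<'E'
from cell import readout, optics, nets, ctrl
import cv2
s=readout.sense()
print({k:s[k] for k in('time','position','orientation','force','finger_gap')},ctrl.tips_ahead)
ims=[]
for c in('side','top'):
    d=optics.get_image(c); cv2.imwrite(f'pics/{c}0.png',d['color'][:,:,::-1])
    for q in('tray','tray_grip','tray_nose','bin','cover_post','cover_pivot','dock','vial0','bottle','marker','box','plate'):
        try: r=nets.mark_of(q,c)
        except Exception as e: r=[];print(q,e)
        print(c,q,[([round(float(v),3) for v in x['location']],round(float(x['conf']),2)) for x in r[:(6 if q=='vial0' else 2)]])
print(readout.sense()['time'])
E
```

```text
pics
{'time': 0.0, 'position': array([ 0.23892957, -0.55002443,  0.20955035]), 'orientation': array([-3.07400269e+00, -6.38748229e-01,  4.60793101e-04]), 'force': array([-0.0574506 , -1.21598565, -0.49971552]), 'finger_gap': 0.08529938320153597} 0.017
side tray [([0.488, 0.367, -0.003], 0.91)]
side tray_grip [([0.564, 0.328, 0.057], 0.88)]
side tray_nose [([0.421, 0.393, 0.014], 0.86), ([0.423, -0.324, 0.001], 0.68)]
side bin [([0.469, -0.041, -0.001], 0.59)]
side cover_post [([0.491, 0.013, 0.122], 0.86)]
side cover_pivot [([0.559, -0.117, 0.092], 0.67)]
side dock [([0.425, -0.323, -0.0], 0.89), ([0.464, 0.401, 0.017], 0.43)]
side vial0 [([0.465, 0.405, 0.013], 0.62), ([0.5, 0.327, 0.012], 0.61), ([0.45, 0.356, 0.013], 0.57), ([0.476, 0.346, 0.015], 0.55), ([0.494, 0.385, 0.013], 0.49), ([0.529, 0.376, 0.012], 0.43)]
side bottle []
side marker [([0.315, 0.174, 0.001], 0.6)]
side box [([0.767, 0.139, 0.006], 0.66), ([0.501, 0.331, 0.014], 0.53)]
side plate [([0.77, -0.155, -0.0], 0.94)]
top tray [([0.486, 0.363, -0.002], 0.71)]
top tray_grip [([0.566, 0.334, 0.062], 0.97), ([0.765, 0.142, 0.003], 0.62)]
top tray_nose [([0.424, 0.396, 0.013], 0.61), ([0.524, 0.377, 0.013], 0.45)]
top bin [([0.464, -0.045, -0.001], 0.76)]
top cover_post [([0.491, 0.015, 0.128], 0.55)]
top cover_pivot [([0.56, -0.121, 0.092], 0.87)]
top dock [([0.427, -0.324, 0.003], 0.92)]
top vial0 [([0.45, 0.358, 0.01], 0.68), ([0.507, 0.338, 0.011], 0.59), ([0.495, 0.388, 0.014], 0.56), ([0.523, 0.377, 0.014], 0.44), ([0.465, 0.399, 0.01], 0.41), ([0.479, 0.345, 0.013], 0.41)]
top bottle [([0.491, 0.015, 0.128], 0.17)]
top marker [([0.318, 0.176, 0.002], 0.8)]
top box [([0.768, 0.142, 0.001], 0.94)]
top plate [([0.77, -0.151, -0.001], 0.6), ([0.317, 0.172, 0.001], 0.2)]
1.3
```

```bash
python3 -c "
import cv2,numpy as np
a=cv2.imread('pics/side0.png');b=cv2.imread('pics/top0.png')
cv2.imwrite('pics/both0.png',cv2.resize(np.vstack([a,b]),(480,600)))"
```

```text
(no output)
```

View pics/top0.png

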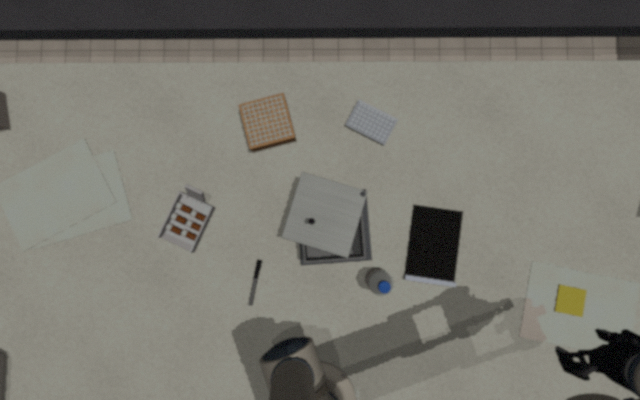

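View pics/side0.png

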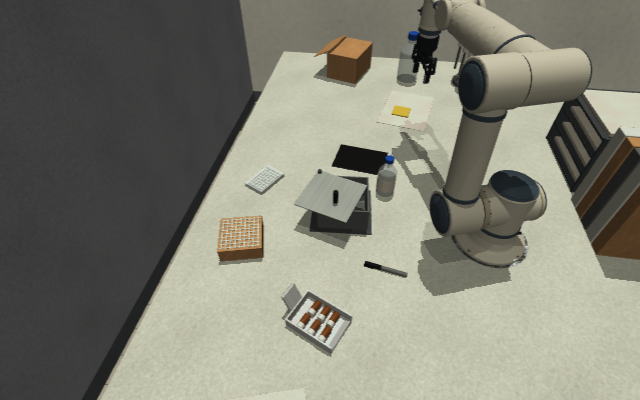

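The top view shows the cover (pivot corner at px (363,192), post at (311,221)) partly open. The tray's nose is at (178,245), its tab at (196,190). The dock's stop bar is at its near edge (row 280), and the bottle is at (378,280) between bin and dock. The side view agrees. Next I'll fit the yaws.

```bash
cat > h.py <<'E'
from cell import readout, optics, nets, ctrl
import numpy as np, cv2
from scipy.spatial.transform import Rotation as Ro
def ray(d,uv,z):
    uv=np.atleast_2d(uv).astype(float); C=-d['R'].T@d['t']
    v=np.c_[uv,np.ones(len(uv))]@np.linalg.inv(d['mtx']).T@d['R']
    return C+v*((z-C[2])/v[:,2])[:,None]
def mark(q,*cams):
    for c in cams or('side','top'):
        r=nets.mark_of(q,c); print(q,c,[(np.round(x['location'],4).tolist(),round(float(x['conf']),2)) for x in r[:2]])
def rect(q,c,z,d):
    r=nets.silhouettes(q,c)
    if not r: print(q,c,'none'); return
    m=r[0]['region'].astype(np.uint8)
    cs=max(cv2.findContours(m,cv2.RETR_EXTERNAL,cv2.CHAIN_APPROX_NONE)[0],key=cv2.contourArea)
    P=ray(d,cs[:,0,:],z)[:,:2]
    b=cv2.boxPoints(cv2.minAreaRect((P*1000).astype(np.float32)))
    e=b[1]-b[0]; f=b[2]-b[1]
    print(q,c,round(float(r[0]['conf']),2),'ctr',b.mean(0).round(1),'sides',np.hypot(*e).round(1),np.hypot(*f).round(1),'angs',np.degrees([np.arctan2(e[1],e[0]),np.arctan2(f[1],f[0])]).round(1))
def Rdown(yaw_y): # tool down, tool y at world azimuth (deg)
    a=np.radians(yaw_y); y=np.array([np.cos(a),np.sin(a),0]); z=np.array([0,0,-1.]); return np.c_[np.cross(y,z),y,z]
def Rtab(yaw,tip=0): # tool frame when holding tab of tray at yaw, nose-down by tip (deg)
    z=np.array([-np.sin(np.radians(25)),0,-np.cos(np.radians(25))]); y=np.array([np.cos(np.radians(25)),0,-np.sin(np.radians(25))])
    M=np.c_[np.cross(y,z),y,z]; return (Ro.from_euler('z',yaw,degrees=True)*Ro.from_euler('y',-tip,degrees=True)).as_matrix()@M
def cmd(*tg,p=None,R=None):
    s=readout.sense()
    if p is None: p=s['position']; R=Ro.from_rotvec(s['orientation']).as_matrix()
    for pt,Rt in tg:
        d=R.T@(np.array(pt)-p)/.25; r=Ro.from_matrix(R.T@Rt).as_rotvec()/(np.pi/4)
        print('d',d.round(3),'r',r.round(3),'| mm',round(250*np.linalg.norm(d)),'deg',round(45*np.linalg.norm(r),1))
def st():
    s=readout.sense(); print('t',s['time'],'p',s['position'].round(4),'F',s['force'].round(1),'gap',round(s['finger_gap'],4),'j',s['joint_positions'].round(2))
E
python3 - <<'E'
from h import *
for c in('top','side'):
    d=optics.get_image(c)
    rect('dock',c,.004,d); rect('cover_post',c,.097,d); rect('tray',c,.03,d)
    if c=='top':
        print('bottle cap',ray(d,(384,286),.15),'base~',ray(d,(374,272),.04))
        print('bin mouth near edge corners',ray(d,[(300,263),(370,261)],.0),'cover',ray(d,[(363,192),(305,173),(281,238),(347,255)],.097))
    else: print('bottle side cap/base',ray(d,(389,159),.15),ray(d,(386,197),0.0))
cmd(([.491,.014,.21],Rdown(27)))
E
```

```text
dock top 0.56 ctr [ 423.7 -321.4] sides 212.8 143.7 angs [-6.4 83.6]
cover_post top 0.98 ctr [506.2 -20.6] sides 180.8 181.9 angs [-17.1  72.9]
tray top 0.71 ctr [496.3 356.3] sides 161.4 111.4 angs [-23.6  66.4]
bottle cap [[ 0.33425125 -0.16293455  0.15      ]] base~ [[ 0.35268891 -0.15374761  0.04      ]]
bin mouth near edge corners [[ 0.37101933  0.04788356  0.        ]
 [ 0.37780276 -0.14799552  0.        ]] cover [[ 0.56321018 -0.11924699  0.097     ]
 [ 0.61206898  0.03016848  0.097     ]
 [ 0.44457342  0.09049763  0.097     ]
 [ 0.40242971 -0.07808056  0.097     ]]
dock side 0.98 ctr [ 421.4 -332.3] sides 208.4 160.6 angs [-7.6 82.4]
cover_post side 0.93 ctr [505.4 -19.9] sides 176.0 182.3 angs [-17.1  72.9]
tray side 0.83 ctr [506.1 361. ] sides 193.6 114.0 angs [-24.5  65.5]
bottle side cap/base [[ 0.33354336 -0.15816995  0.15      ]] [[ 3.24553034e-01 -1.32012466e-01  1.11022302e-16]]
d [ 1.824 -1.669  0.003] r [ 0.     0.    -2.078] | mm 618 deg 93.5
```

>>> apply_moves(commands=[{"dx": 0.91,"dy": -0.83,"rz": -1},{"dx": 0.91,"dy": -0.83,"rz": -1},{"dx": 0.91,"dy": -0.83,"rz": -1},{"dx": 0.91,"dy": -0.83,"rz": -1},{"dx": 0.91,"dy": -0.83,"rz": -1},{"dx": 0.91,"dy": -0.83,"rz": -1},{"dx": 0.91,"dy": -0.83,"rz": -1},{"dx": 0.91,"dy": -0.83,"rz": -1}], claw=0.2)

```text
schema error: expected keys dx, dy, dz, rx, ry, rz
```

Run:
```python
from h import *
st(); cmd(([.491,.014,.2],Rdown(27)))
```

```text
t 1.7 p [ 0.2391 -0.5503  0.2107] F [-0.4 -0.1  0.5] gap 0.0854 j [-1.22  0.09  1.23  0.    1.82 -0.06]
d [ 1.824 -1.669  0.043] r [ 0.     0.    -2.078] | mm 618 deg 93.5
```

>>> apply_moves(commands=[{"dx": 0.91,"dy": -0.83,"dz": 0,"rx": 0,"ry": 0,"rz": -1},{"dx": 0.91,"dy": -0.83,"dz": 0,"rx": 0,"ry": 0,"rz": -1},{"dx": 0.91,"dy": -0.83,"dz": 0,"rx": 0,"ry": 0,"rz": -1},{"dx": 0.91,"dy": -0.83,"dz": 0,"rx": 0,"ry": 0,"rz": -1},{"dx": 0.91,"dy": -0.83,"dz": 0,"rx": 0,"ry": 0,"rz": -1},{"dx": 0.91,"dy": -0.83,"dz": 0,"rx": 0,"ry": 0,"rz": -1},{"dx": 0.91,"dy": -0.83,"dz": 0,"rx": 0,"ry": 0,"rz": -1},{"dx": 0.91,"dy": -0.83,"dz": 0,"rx": 0,"ry": 0,"rz": -1}], claw=0.2)

```text
time: 2.5
position: [0.3657, -0.2684, 0.2111]
orientation: [2.594, 1.77, 0.0]
force: [-0.1, -0.3, -0.3]
finger_gap: 0.0508
```

Run:
```python
from h import *
st(); cmd(([.491,.014,.2],Rdown(27)))
```

```text
t 2.5 p [ 0.3657 -0.2684  0.2111] F [-0.1 -0.3 -0.3] gap 0.0508 j [-0.71 -0.3   1.6  -0.    1.85 -0.34]
d [1.235 0.055 0.044] r [ 1.000e-03  1.000e-03 -1.075e+00] | mm 309 deg 48.4
```

>>> apply_moves(commands=[{"dx": 1,"dy": 0.05,"dz": 0,"rx": 0,"ry": 0,"rz": -1},{"dx": 1,"dy": 0.05,"dz": 0,"rx": 0,"ry": 0,"rz": -1},{"dx": 1,"dy": 0.05,"dz": 0,"rx": 0,"ry": 0,"rz": -1},{"dx": 1,"dy": 0.05,"dz": 0,"rx": 0,"ry": 0,"rz": -1},{"dx": 1,"dy": 0.05,"dz": 0,"rx": 0,"ry": 0,"rz": -1},{"dx": 1,"dy": 0.05,"dz": 0,"rx": 0,"ry": 0,"rz": -1},{"dx": 1,"dy": 0.05,"dz": 0,"rx": 0,"ry": 0,"rz": -1}], claw=0.2)

```text
time: 3.2
position: [0.4688, -0.0418, 0.2102]
orientation: [-1.722, -2.627, 0.002]
force: [0.6, 0.3, 0.6]
finger_gap: 0.0514
```

Run:
```python
from h import *
st(); cmd(([.491,.014,.2],Rdown(27)),([.491,.014,.13],Rdown(27)))
```

```text
t 3.2 p [ 0.4688 -0.0418  0.2102] F [0.6 0.3 0.6] gap 0.0514 j [-0.16 -0.26  1.56 -0.    1.84 -0.57]
d [0.169 0.17  0.04 ] r [-0.002  0.    -0.077] | mm 61 deg 3.5
d [0.169 0.171 0.32 ] r [-0.002  0.    -0.077] | mm 100 deg 3.5
```

>>> apply_moves(commands=[{"dx": 0.17,"dy": 0.17,"dz": 0,"rx": 0,"ry": 0,"rz": -0.08},{"dx": 0.17,"dy": 0.17,"dz": 0,"rx": 0,"ry": 0,"rz": -0.08},{"dx": 0.17,"dy": 0.17,"dz": 0.1,"rx": 0,"ry": 0,"rz": -0.08},{"dx": 0.17,"dy": 0.17,"dz": 0.2,"rx": 0,"ry": 0,"rz": -0.08},{"dx": 0.17,"dy": 0.17,"dz": 0.3,"rx": 0,"ry": 0,"rz": -0.08},{"dx": 0.17,"dy": 0.17,"dz": 0.31,"rx": 0,"ry": 0,"rz": -0.08},{"dx": 0.17,"dy": 0.17,"dz": 0.31,"rx": 0,"ry": 0,"rz": -0.08}])

```text
time: 3.9
position: [0.4901, 0.013, 0.133]
orientation: [-1.643, -2.676, 0.002]
force: [-0.9, -0.4, 0.3]
finger_gap: 0.0515
```

>>> apply_moves(commands=[{"dx": 0,"dy": 0,"dz": 0,"rx": 0,"ry": 0,"rz": 0},{"dx": 0,"dy": 0,"dz": 0,"rx": 0,"ry": 0,"rz": 0},{"dx": 0,"dy": 0,"dz": 0,"rx": 0,"ry": 0,"rz": 0},{"dx": 0,"dy": 0,"dz": 0,"rx": 0,"ry": 0,"rz": 0},{"dx": 0,"dy": 0,"dz": 0,"rx": 0,"ry": 0,"rz": 0},{"dx": 0,"dy": 0,"dz": 0,"rx": 0,"ry": 0,"rz": 0}], claw=-1)

```text
time: 4.5
position: [0.4905, 0.0146, 0.1333]
orientation: [1.639, 2.68, 0.0]
force: [0.6, -0.2, 0.9]
finger_gap: -0.0002
```

Run:
```python
from h import *
st(); s=readout.sense(); p=s['position']; R=Ro.from_rotvec(s['orientation']).as_matrix()
piv=np.array([.5605,-.119]); v=p[:2]-piv; r=np.hypot(*v); a0=np.degrees(np.arctan2(v[1],v[0])); print(r,a0)
y=np.degrees(np.arctan2(R[1,1],R[0,1])); print('yaw y',y)
c=piv+v*(.148-r)/r*0
for da in (8,16,24,32,40,48,56,64,68,72):
    a=np.radians(a0-da); q=piv+r*np.array([np.cos(a),np.sin(a)]); print(da,end=' '); cmd(([*q,p[2]],Rdown(y-da)))
```

```text
t 4.5 p [0.4905 0.0146 0.1333] F [ 0.6 -0.2  0.9] gap -0.0002 j [-0.04 -0.21  1.65 -0.    1.69 -0.51]
0.1508543351266134 117.66348842542149
yaw y 27.087370145495033
8 d [-0.005  0.084  0.   ] r [0.    0.    0.178] | mm 21 deg 8.0
16 d [-0.022  0.167  0.   ] r [0.    0.    0.356] | mm 42 deg 16.0
24 d [-0.05   0.246  0.   ] r [0.    0.    0.533] | mm 63 deg 24.0
32 d [-0.088  0.321  0.   ] r [0.    0.    0.711] | mm 83 deg 32.0
40 d [-0.137  0.389  0.   ] r [0.    0.    0.889] | mm 103 deg 40.0
48 d [-0.195  0.45   0.   ] r [0.    0.    1.067] | mm 123 deg 48.0
56 d [-0.261  0.503  0.   ] r [0.    0.    1.244] | mm 142 deg 56.0
64 d [-0.333  0.546  0.   ] r [ 0.    -0.     1.422] | mm 160 deg 64.0
68 d [-0.372  0.563  0.   ] r [ 0.    -0.     1.511] | mm 169 deg 68.0
72 d [-0.411  0.578  0.   ] r [ 0.  -0.   1.6] | mm 177 deg 72.0
```

Fingers shut on nothing, so I'll look closely.

Run:
```python
from h import *
out=[]
for c in('side','top'):
    d=optics.get_image(c); mark('cover_post',c); mark('cover_pivot',c)
    s=readout.sense()
    for X in (s['position'],s['position']+[0,0,-.017],[.491,.014,.13],[.491,.014,.097]):
        u=d['mtx']@(d['R']@np.array(X)+d['t']); print(c,(u[:2]/u[2]).round(1))
    u=(u[:2]/u[2]).astype(int)
    im=d['color'][u[1]-60:u[1]+50,u[0]-70:u[0]+70,::-1]; out.append(cv2.resize(im,None,fx=2.8 if 0 else 4,fy=4,interpolation=cv2.INTER_CUBIC)[:440,:400 if 0 else 560])
cv2.imwrite('pics/post1.png',cv2.resize(np.hstack(out),(800,314)))
```

```text
cover_post side [([0.4908, 0.0118, 0.1232], 0.65)]
cover_pivot side [([0.559, -0.1188, 0.0887], 0.59)]
side [334.9 194.2]
side [334.7 198.1]
side [334.7 194.8]
side [334.4 202.3]
cover_post top []
cover_pivot top [([0.5571, -0.1181, 0.0917], 0.67)]
top [310.2 220.1]
top [310.5 220.1]
top [310.5 219.8]
top [311.  219.9]
```

View pics/post1.png

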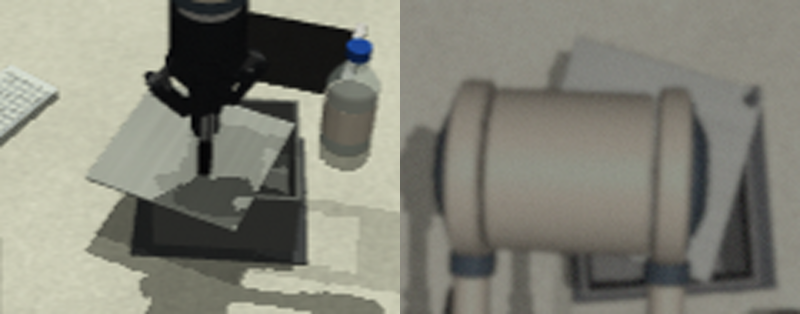

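Run:
```python
from h import *
out=[]
for c,f in(('side','side0'),('side',None),('top','top0')):
    d=optics.get_image(c); col=d['color'][:,:,::-1] if f is None else cv2.imread(f'pics/{f}.png')
    print(c,'cam',-d['R'].T@d['t'])
    pr=lambda X:(lambda u:u[:2]/u[2])(d['mtx']@(d['R']@np.array(X)+d['t']))
    print([pr(X).round(1).tolist() for X in([.491,.014,.143],[.491,.014,.097])])
    u=pr([.491,.014,.11]).astype(int)
    im=col[u[1]-32:u[1]+18,u[0]-22:u[0]+22]
    im=cv2.resize(im,None,fx=6,fy=6,interpolation=cv2.INTER_NEAREST)
    for z,k in((.143,(0,0,255)),(.097,(0,255,0))):
        q=((pr([.491,.014,z])-u+[22.5,32.5])*6).astype(int); cv2.circle(im,tuple(map(int,q)),3,k,-1)
    g=col.astype(int).sum(2); 
    out.append(im)
cv2.imwrite('pics/post2.png',np.hstack(out))
```

```text
side cam [0.40672716 0.80894688 0.92478251]
[[334.8, 191.7], [334.4, 202.3]]
side cam [0.40672716 0.80894688 0.92478251]
[[334.8, 191.7], [334.4, 202.3]]
top cam [ 0.48415079 -0.02233191  1.04464028]
[[310.3, 219.8], [311.0, 219.9]]
```

View pics/post2.png

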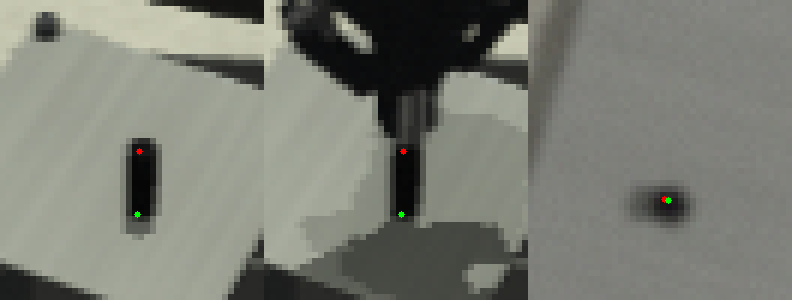

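>>> apply_moves(commands=[{"dx": 0,"dy": 0,"dz": 0,"rx": 0,"ry": 0,"rz": 0},{"dx": 0,"dy": 0,"dz": 0,"rx": 0,"ry": 0,"rz": 0},{"dx": 0,"dy": 0,"dz": 0,"rx": 0,"ry": 0,"rz": 0},{"dx": 0,"dy": 0,"dz": 0,"rx": 0,"ry": 0,"rz": 0},{"dx": 0,"dy": 0,"dz": 0.02,"rx": 0,"ry": 0,"rz": 0},{"dx": 0,"dy": 0,"dz": 0.04,"rx": 0,"ry": 0,"rz": 0},{"dx": 0,"dy": 0,"dz": 0.06,"rx": 0,"ry": 0,"rz": 0},{"dx": 0,"dy": 0,"dz": 0.06,"rx": 0,"ry": 0,"rz": 0}], claw=0.2)

```text
time: 5.75
position: [0.4898, 0.0146, 0.1168]
orientation: [-1.639, -2.678, 0.002]
force: [0.0, -0.4, 0.1]
finger_gap: 0.0513
```

Run:
```python
from h import *
st()
d=optics.get_image('side'); mark('cover_post','side'); mark('tray_grip','side')
im=d['color'][150:215,310:365,::-1]
cv2.imwrite('pics/post3.png',cv2.resize(im,None,fx=8,fy=8,interpolation=cv2.INTER_CUBIC))
```

```text
t 5.75 p [0.4898 0.0146 0.1168] F [ 0.  -0.4  0.1] gap 0.0513 j [-0.04 -0.2   1.68 -0.    1.67 -0.51]
cover_post side [([0.4918, 0.0153, 0.1229], 0.93), ([0.4868, 0.3675, 0.001], 0.61)]
tray_grip side [([0.5635, 0.3295, 0.0559], 0.66)]
```

View pics/post3.png

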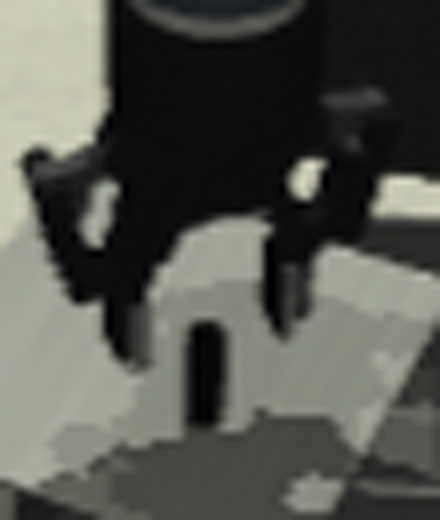

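Run:
```python
from h import *
out=[]
y=np.array([.398,-.917,0]); 
for c,f in(('side','side0'),('top','top0')):
    d=optics.get_image(c); im=cv2.imread(f'pics/{f}.png')
    pr=lambda X:(lambda u:u[:2]/u[2])(d['mtx']@(d['R']@np.array(X)+d['t']))
    T=np.array([.239,-.550,.2105]); u=pr(T).astype(int); x0=min(max(u[0]-35,0),570); y0=min(max(u[1]-35,0),330)
    k=cv2.resize(im[y0:y0+70,x0:x0+70],None,fx=5,fy=5,interpolation=cv2.INTER_CUBIC)
    for s in(-.043,0,.043):
        for z,col in((-.004,(0,0,255)),(.1-.0,(0,255,0))):
            q=(pr(T+s*y+[0,0,z])-[x0,y0]+.5)*5; cv2.circle(k,tuple(map(int,q)),3,col,-1)
    out.append(k)
cv2.imwrite('pics/g0.png',np.hstack(out))
```

```text
(no output)
```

View pics/g0.png

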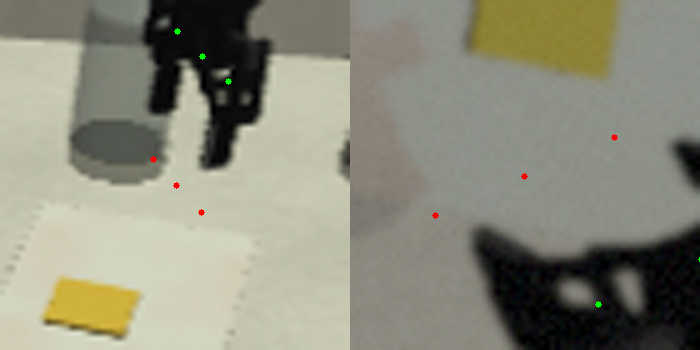

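Run:
```python
from h import *
from scipy.optimize import least_squares
D={c:optics.get_image(c) for c in('side','top')}
y=np.array([.398,-.917,0])
def pr(c,X):
    d=D[c]; u=d['mtx']@(d['R']@np.array(X)+d['t']); return u[:2]/u[2]
T=np.array([.239,-.55,.2105])
def x0(c):
    u=pr(c,T).astype(int); return np.array([min(max(u[0]-35,0),570),min(max(u[1]-35,0),330)])
obs=[('side',-1,(162,112)),('side',1,(213,166)),('top',-1,(480,235)),('top',1,(683,150))]
ob=[]
for c,s,q in obs:
    q=np.array(q,float); q[0]-=350*(c=='top'); ob.append((c,s,q/5-.5+x0(c)))
# tips outer edges ~ +-45mm; sign by ordering
for flip in(1,-1):
  for sel in (ob,):
    f=lambda v:np.concatenate([pr(c,T+v[:3]+flip*s*v[3]*y)-q for c,s,q in sel])
    r=least_squares(f,[0,0,0,.045]); print(flip,r.x.round(4),r.fun.round(1))
```

```text
1 [0.0043 0.0025 0.0366 0.0363] [  8.    9.6 -10.5 -10.    4.5  -1.   -4.4   2.2]
-1 [ 0.0043  0.0025  0.0366 -0.0363] [  8.    9.6 -10.5 -10.    4.5  -1.   -4.4   2.2]
```

Fingertips sit about 30 mm higher than nominal; xy agrees. So I'll go lower, watching force.

>>> apply_moves(commands=[{"dx": 0,"dy": 0,"dz": 0.03,"rx": 0,"ry": 0,"rz": 0},{"dx": 0,"dy": 0,"dz": 0.06,"rx": 0,"ry": 0,"rz": 0},{"dx": 0,"dy": 0,"dz": 0.08,"rx": 0,"ry": 0,"rz": 0},{"dx": 0,"dy": 0,"dz": 0.08,"rx": 0,"ry": 0,"rz": 0}])

```text
time: 6.5
position: [0.4897, 0.0146, 0.0966]
orientation: [-1.638, -2.678, 0.002]
force: [0.5, 0.2, -0.8]
finger_gap: 0.0512
```

>>> apply_moves(commands=[{"dx": 0,"dy": 0,"dz": 0,"rx": 0,"ry": 0,"rz": 0},{"dx": 0,"dy": 0,"dz": 0,"rx": 0,"ry": 0,"rz": 0},{"dx": 0,"dy": 0,"dz": 0,"rx": 0,"ry": 0,"rz": 0},{"dx": 0,"dy": 0,"dz": 0,"rx": 0,"ry": 0,"rz": 0},{"dx": 0,"dy": 0,"dz": 0,"rx": 0,"ry": 0,"rz": 0}], claw=-1)

```text
time: 7.0
position: [0.4907, 0.0146, 0.0987]
orientation: [1.639, 2.679, 0.001]
force: [-0.1, 0.0, 3.1]
finger_gap: 0.0137
```

Run:
```python
from h import *
st(); d=optics.get_image('side'); mark('cover_post','side')
cv2.imwrite('pics/post4.png',cv2.resize(d['color'][150:215,310:365,::-1],None,fx=8,fy=8,interpolation=cv2.INTER_CUBIC))
```

```text
t 7.0 p [0.4907 0.0146 0.0987] F [-0.1  0.   3.1] gap 0.0137 j [-0.04 -0.2   1.71  0.    1.63 -0.51]
cover_post side [([0.4915, 0.0147, 0.1255], 0.96), ([0.4461, 0.3595, 0.0125], 0.44)]
```

>>> apply_moves(commands=[{"dx": -0.001,"dy": 0.041,"dz": 0,"rx": 0,"ry": 0,"rz": 0.089},{"dx": -0.006,"dy": 0.082,"dz": 0,"rx": 0,"ry": 0,"rz": 0.178},{"dx": -0.013,"dy": 0.123,"dz": 0,"rx": 0,"ry": 0,"rz": 0.267},{"dx": -0.023,"dy": 0.163,"dz": 0,"rx": 0,"ry": 0,"rz": 0.356},{"dx": -0.036,"dy": 0.202,"dz": 0,"rx": 0,"ry": 0,"rz": 0.444},{"dx": -0.051,"dy": 0.241,"dz": 0,"rx": 0,"ry": 0,"rz": 0.533},{"dx": -0.069,"dy": 0.278,"dz": 0,"rx": 0,"ry": 0,"rz": 0.622},{"dx": -0.09,"dy": 0.314,"dz": 0,"rx": 0,"ry": 0,"rz": 0.711},{"dx": -0.113,"dy": 0.348,"dz": 0,"rx": 0,"ry": 0,"rz": 0.8},{"dx": -0.139,"dy": 0.381,"dz": 0,"rx": 0,"ry": 0,"rz": 0.889},{"dx": -0.166,"dy": 0.411,"dz": 0,"rx": 0,"ry": 0,"rz": 0.978},{"dx": -0.166,"dy": 0.411,"dz": 0,"rx": 0,"ry": 0,"rz": 0.978}])

```text
time: 8.3
position: [0.6024, 0.0254, 0.0988]
orientation: [-2.525, -1.869, -0.005]
force: [1.2, 4.2, 2.3]
finger_gap: 0.014
```

Run:
```python
from h import *
st(); d=optics.get_image('side'); mark('cover_post','side'); mark('cover_pivot','side');rect('cover_post','side',.097,d)
```

```text
t 8.3 p [0.6024 0.0254 0.0988] F [1.2 4.2 2.3] gap 0.014 j [-0.02  0.1   1.42  0.    1.62  0.28]
cover_post side [([0.6018, 0.029, 0.1241], 0.79), ([0.4243, -0.3223, -0.0014], 0.29)]
cover_pivot side [([0.5596, -0.1158, 0.0916], 0.77)]
cover_post side 0.6 ctr [590.4 -12. ] sides 189.0 183.9 angs [-61.1  28.9]
```

>>> apply_moves(commands=[{"dx": -0.001,"dy": 0.041,"dz": 0,"rx": 0,"ry": 0,"rz": 0.089},{"dx": -0.006,"dy": 0.082,"dz": 0,"rx": 0,"ry": 0,"rz": 0.178},{"dx": -0.013,"dy": 0.123,"dz": 0,"rx": 0,"ry": 0,"rz": 0.267},{"dx": -0.023,"dy": 0.163,"dz": 0,"rx": 0,"ry": 0,"rz": 0.356},{"dx": -0.036,"dy": 0.202,"dz": 0,"rx": 0,"ry": 0,"rz": 0.444},{"dx": -0.051,"dy": 0.241,"dz": 0,"rx": 0,"ry": 0,"rz": 0.533},{"dx": -0.06,"dy": 0.26,"dz": 0,"rx": 0,"ry": 0,"rz": 0.578},{"dx": -0.06,"dy": 0.26,"dz": 0,"rx": 0,"ry": 0,"rz": 0.578}])

```text
time: 9.3
position: [0.6608, -0.0073, 0.0988]
orientation: [-2.879, -1.255, -0.009]
force: [6.7, 6.6, 2.0]
finger_gap: 0.0141
```

Run:
```python
from h import *
st()
for c in('side','top'): d=optics.get_image(c); rect('cover_post',c,.097,d);rect('bin',c,.09,d)
mark('bin');mark('cover_pivot');mark('cover_post')
```

```text
t 9.3 p [ 0.6608 -0.0073  0.0988] F [6.7 6.6 2. ] gap 0.0141 j [-0.06  0.26  1.24  0.    1.64  0.68]
cover_post side 0.77 ctr [633.2 -36.1] sides 181.6 176.9 angs [-87.1   2.9]
bin side 0.96 ctr [551.5  -4. ] sides 279.5 346.5 angs [-86.6   3.4]
cover_post top 0.83 ctr [613.7  -3.4] sides 108.7 142.9 angs [-89.8   0.2]
bin top 0.9 ctr [554.9 -89.1] sides 84.5 339.2 angs [-86.1   3.9]
bin side [([0.4692, -0.0408, -0.0017], 0.71)]
bin top [([0.33, -0.1657, 0.0007], 0.26)]
cover_pivot side [([0.5612, -0.1184, 0.0928], 0.64)]
cover_pivot top [([0.5591, -0.1169, 0.0909], 0.77), ([0.7711, -0.1492, 0.0016], 0.52)]
cover_post side [([0.6591, -0.0065, 0.1221], 0.6)]
cover_post top [([0.6601, -0.0045, 0.1255], 0.62), ([0.5661, 0.3319, 0.0619], 0.47)]
```

>>> apply_moves(commands=[{"dx": -0.001,"dy": 0.02,"dz": 0,"rx": 0,"ry": 0,"rz": 0.044},{"dx": -0.001,"dy": 0.02,"dz": 0,"rx": 0,"ry": 0,"rz": 0.044}])

```text
time: 10.1
position: [0.6642, -0.0105, 0.0988]
orientation: [-2.9, -1.206, -0.009]
force: [7.6, 7.1, 1.7]
finger_gap: 0.0143
```

>>> apply_moves(commands=[{"dx": 0,"dy": 0,"dz": 0,"rx": 0,"ry": 0,"rz": 0},{"dx": 0,"dy": 0,"dz": 0,"rx": 0,"ry": 0,"rz": 0},{"dx": 0,"dy": 0,"dz": 0,"rx": 0,"ry": 0,"rz": 0},{"dx": 0,"dy": 0,"dz": -0.12,"rx": 0,"ry": 0,"rz": 0},{"dx": 0,"dy": 0,"dz": -0.28,"rx": 0,"ry": 0,"rz": 0},{"dx": 0,"dy": 0,"dz": -0.44,"rx": 0,"ry": 0,"rz": 0},{"dx": 0,"dy": 0,"dz": -0.44,"rx": 0,"ry": 0,"rz": 0}], claw=0.2)

```text
time: 10.8
position: [0.6639, -0.013, 0.2165]
orientation: [2.897, 1.202, 0.016]
force: [-0.8, -0.2, 0.7]
finger_gap: 0.051
```

Run:
```python
from h import *
st()
d=optics.get_image('side');rect('cover_post','side',.097,d);mark('tray_grip','side');mark('tray_nose','side');mark('tray','side')
g=np.array([.565,.331,.06]); 
for yaw in(-24,):
    R=Rtab(yaw); print(R.round(2)); R2=R@np.diag([-1,-1,1])
    b=-R[:,2]
    for Q in(R,R2): cmd((g+b*.15,Q))
```

```text
t 10.8 p [ 0.6639 -0.013   0.2165] F [-0.8 -0.2  0.7] gap 0.051 j [-0.07  0.26  1.03 -0.    1.84  0.71]
cover_post side 0.9 ctr [635.1 -37.6] sides 181.4 177.1 angs [-88.2   1.8]
tray_grip side [([0.5683, 0.3299, 0.0578], 0.61)]
tray_nose side [([0.423, 0.3945, 0.0124], 0.94)]
tray side [([0.4885, 0.3667, 0.0012], 0.86)]
[[ 0.41  0.83 -0.39]
 [ 0.91 -0.37  0.17]
 [ 0.   -0.42 -0.91]]
d [ 0.791 -1.007  0.04 ] r [ 0.545 -0.099 -0.458] | mm 320 deg 32.4
d [ 0.791 -1.007  0.04 ] r [-0.138 -0.761  3.46 ] | mm 320 deg 159.5
```

>>> apply_moves(commands=[{"dx": 0.16,"dy": -0.2,"dz": 0.01,"rx": 0.11,"ry": -0.02,"rz": -0.09},{"dx": 0.32,"dy": -0.4,"dz": 0.02,"rx": 0.22,"ry": -0.04,"rz": -0.18},{"dx": 0.48,"dy": -0.6,"dz": 0.03,"rx": 0.33,"ry": -0.06,"rz": -0.27},{"dx": 0.64,"dy": -0.8,"dz": 0.04,"rx": 0.44,"ry": -0.08,"rz": -0.36},{"dx": 0.79,"dy": -1,"dz": 0.04,"rx": 0.545,"ry": -0.1,"rz": -0.46},{"dx": 0.79,"dy": -1,"dz": 0.04,"rx": 0.545,"ry": -0.1,"rz": -0.46},{"dx": 0.79,"dy": -1,"dz": 0.04,"rx": 0.545,"ry": -0.1,"rz": -0.46},{"dx": 0.79,"dy": -1,"dz": 0.04,"rx": 0.545,"ry": -0.1,"rz": -0.46}], claw=0.0)

```text
time: 11.85
position: [0.6231, 0.307, 0.1958]
orientation: [-2.309, -1.509, 0.335]
force: [-0.1, 0.2, -0.1]
finger_gap: 0.0428
```

Run:
```python
from h import *
st()
g=np.array([.566,.331,.058]); R=Rtab(-24); b=-R[:,2]
for k in(.15,.06,.03): print(k); cmd((g+b*k,R))
```

```text
t 11.85 p [0.6231 0.307  0.1958] F [-0.1  0.2 -0.1] gap 0.0428 j [0.27 0.7  0.56 0.34 2.21 0.84]
0.15
d [-0.005  0.008  0.004] r [0.001 0.004 0.007] | mm 3 deg 0.4
0.06
d [-0.004  0.008  0.364] r [0.001 0.004 0.007] | mm 91 deg 0.4
0.03
d [-0.003  0.008  0.484] r [0.001 0.004 0.007] | mm 121 deg 0.4
```

>>> apply_moves(commands=[{"dx": 0,"dy": 0.008,"dz": 0.12,"rx": 0,"ry": 0,"rz": 0},{"dx": 0,"dy": 0.008,"dz": 0.24,"rx": 0,"ry": 0,"rz": 0},{"dx": 0,"dy": 0.008,"dz": 0.36,"rx": 0,"ry": 0,"rz": 0},{"dx": 0,"dy": 0.008,"dz": 0.44,"rx": 0,"ry": 0,"rz": 0},{"dx": 0,"dy": 0.008,"dz": 0.44,"rx": 0,"ry": 0,"rz": 0}])

```text
time: 12.35
position: [0.582, 0.32, 0.0939]
orientation: [-2.313, -1.501, 0.339]
force: [-0.2, -1.4, -0.9]
finger_gap: 0.0427
```

Run:
```python
from h import *
st(); out=[]
s=readout.sense(); p=s['position']; R=Ro.from_rotvec(s['orientation']).as_matrix()
for c in('side','top'):
    d=optics.get_image(c); im=d['color'][:,:,::-1]
    pr=lambda X:(lambda u:u[:2]/u[2])(d['mtx']@(d['R']@np.array(X)+d['t']))
    u=pr(p).astype(int); o=np.array([u[0]-30,u[1]-30])
    k=cv2.resize(im[o[1]:o[1]+60,o[0]:o[0]+60],None,fx=6.6,fy=6.6,interpolation=cv2.INTER_CUBIC)
    for off,col in((.01,(0,0,255)),(-.02,(0,255,0))):
        for sg in(-.0215,.0215):
            q=(pr(p+R[:,2]*off+R[:,1]*sg)-o+.5)*6.6; cv2.circle(k,tuple(map(int,q)),3,col,-1)
    out.append(k)
cv2.imwrite('pics/tab1.png',np.hstack(out)); mark('tray_grip','side')
```

```text
t 12.35 p [0.582  0.32   0.0939] F [-0.2 -1.4 -0.9] gap 0.0427 j [0.3  0.57 0.91 0.31 1.98 0.8 ]
tray_grip side []
```

View pics/tab1.png

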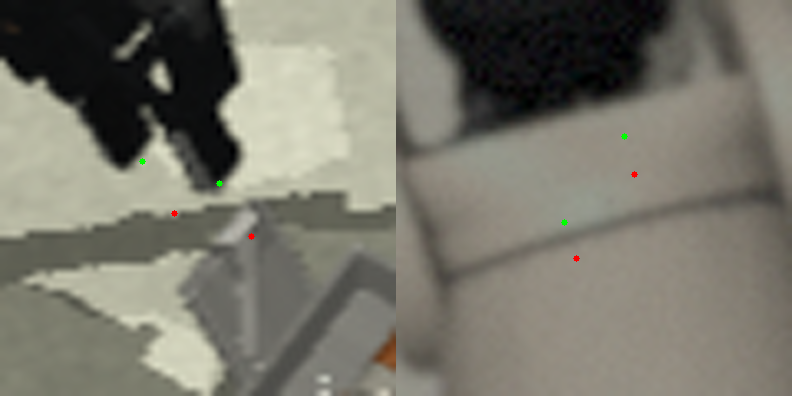

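Run:
```python
from h import *
s=readout.sense(); p=s['position']; R=Ro.from_rotvec(s['orientation']).as_matrix()
d=optics.get_image('side'); pr=lambda X:(lambda u:u[:2]/u[2])(d['mtx']@(d['R']@np.array(X)+d['t']))
u=pr(p).astype(int); o=u-30
W=Ro.from_euler('z',-24,degrees=True).as_matrix(); T=np.array([.4866,.3662,0])
f=lambda X:((pr(X)-o+.5)*6.6).round().astype(int).tolist()
th=np.array([np.cos(np.radians(25)),0,-np.sin(np.radians(25))])*5
for n,X in (('topmid',[96,0,78]),('top+y',[96,25,78]),('top-y',[96,-25,78]),('foot+y',[70,25,22])):
    print(n,f(T+W@(np.array(X))/1000),f(T+W@(np.array(X)+th)/1000),f(T+W@(np.array(X)-th)/1000))
g=T+W@np.array([.087,0,.058]); print('grip',g)
for off in(-.02,-.03):
  for sg in(-.0215,-.029,-.036,.0215,.029,.036):
    print(off,sg,[f(p+R[:,2]*off+R[:,1]*sg+R[:,0]*w) for w in(-.011,0,.011)])
print('local of g',R.T@(g-p))
```

```text
topmid [233, 254] [224, 252] [242, 257]
top+y [195, 303] [186, 300] [204, 306]
top-y [271, 207] [262, 205] [280, 210]
foot+y [258, 407] [249, 403] [267, 410]
grip [0.56607845 0.33081391 0.058     ]
-0.02 -0.0215 [[242, 162], [224, 183], [207, 204]]
-0.02 -0.029 [[255, 166], [238, 187], [221, 208]]
-0.02 -0.036 [[269, 169], [251, 191], [234, 212]]
-0.02 0.0215 [[164, 141], [147, 161], [130, 182]]
-0.02 0.029 [[151, 138], [134, 158], [117, 178]]
-0.02 0.036 [[139, 134], [122, 154], [105, 175]]
-0.03 -0.0215 [[231, 144], [214, 165], [196, 186]]
-0.03 -0.029 [[245, 147], [228, 168], [210, 190]]
-0.03 -0.036 [[258, 151], [241, 172], [223, 194]]
-0.03 0.0215 [[154, 123], [136, 143], [119, 164]]
-0.03 0.029 [[141, 120], [123, 140], [106, 160]]
-0.03 0.036 [[129, 116], [111, 136], [94, 157]]
local of g [ 0.00134327 -0.00222669  0.04620046]
```

>>> apply_moves(commands=[{"dx": 0.004,"dy": -0.005,"dz": 0.08,"rx": 0,"ry": 0,"rz": 0},{"dx": 0.004,"dy": -0.005,"dz": 0.16,"rx": 0,"ry": 0,"rz": 0},{"dx": 0.004,"dy": -0.005,"dz": 0.24,"rx": 0,"ry": 0,"rz": 0},{"dx": 0.004,"dy": -0.005,"dz": 0.31,"rx": 0,"ry": 0,"rz": 0},{"dx": 0.004,"dy": -0.005,"dz": 0.31,"rx": 0,"ry": 0,"rz": 0}])

```text
time: 13.05
position: [0.553, 0.3362, 0.0264]
orientation: [-2.312, -1.504, 0.333]
force: [0.6, 0.1, -0.8]
finger_gap: 0.0427
```

Run:
```python
from h import *
st(); d=optics.get_image('side')
cv2.imwrite('pics/tab2.png',cv2.resize(d['color'][255:355,260:370,::-1],None,fx=6,fy=6,interpolation=cv2.INTER_CUBIC))
```

```text
t 13.05 p [0.553  0.3362 0.0264] F [ 0.6  0.1 -0.8] gap 0.0427 j [0.33 0.54 1.08 0.3  1.84 0.78]
```

View pics/tab2.png

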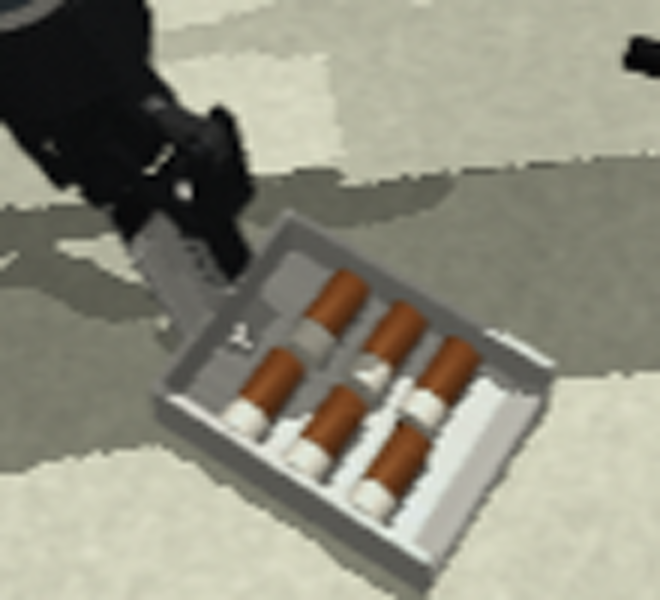

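The fingers straddle the tab (inner tip at ~(240,275) in the crop, above the rear wall). Closing and lifting.

>>> apply_moves(commands=[{"dx": 0,"dy": 0,"dz": 0,"rx": 0,"ry": 0,"rz": 0},{"dx": 0,"dy": 0,"dz": 0,"rx": 0,"ry": 0,"rz": 0},{"dx": 0,"dy": 0,"dz": 0,"rx": 0,"ry": 0,"rz": 0},{"dx": 0,"dy": 0,"dz": 0,"rx": 0,"ry": 0,"rz": 0},{"dx": 0,"dy": 0,"dz": 0,"rx": 0,"ry": 0,"rz": 0},{"dx": 0,"dy": 0,"dz": 0,"rx": 0,"ry": 0,"rz": 0}], claw=-1)

```text
time: 13.7
position: [0.5545, 0.3369, 0.0299]
orientation: [-2.313, -1.506, 0.326]
force: [-0.4, -0.6, 6.4]
finger_gap: 0.0095
```

Run:
```python
from h import *
st(); s=readout.sense(); p=s['position']; R=Ro.from_rotvec(s['orientation']).as_matrix()
for z in(.02,.06,.12,.2): cmd((p+[0,0,z],R))
d=optics.get_image('side'); mark('tray','side'); mark('tray_nose','side')
```

```text
t 13.7 p [0.5545 0.3369 0.0299] F [-0.4 -0.6  6.4] gap 0.0095 j [0.33 0.53 1.08 0.3  1.84 0.78]
d [ 0.    -0.033 -0.073] r [0. 0. 0.] | mm 20 deg 0.0
d [ 0.001 -0.1   -0.218] r [0. 0. 0.] | mm 60 deg 0.0
d [ 0.002 -0.201 -0.436] r [0. 0. 0.] | mm 120 deg 0.0
d [ 0.003 -0.334 -0.727] r [0. 0. 0.] | mm 200 deg 0.0
tray side [([0.4876, 0.3651, -0.0012], 0.73)]
tray_nose side [([0.4233, 0.3955, 0.0114], 0.96), ([0.5248, 0.3715, 0.0092], 0.26)]
```

>>> apply_moves(commands=[{"dx": 0,"dy": -0.008,"dz": -0.018,"rx": 0,"ry": 0,"rz": 0},{"dx": 0,"dy": -0.025,"dz": -0.055,"rx": 0,"ry": 0,"rz": 0},{"dx": 0,"dy": -0.05,"dz": -0.109,"rx": 0,"ry": 0,"rz": 0},{"dx": 0,"dy": -0.083,"dz": -0.182,"rx": 0,"ry": 0,"rz": 0},{"dx": 0,"dy": -0.117,"dz": -0.254,"rx": 0,"ry": 0,"rz": 0},{"dx": 0,"dy": -0.15,"dz": -0.327,"rx": 0,"ry": 0,"rz": 0},{"dx": 0,"dy": -0.184,"dz": -0.4,"rx": 0,"ry": 0,"rz": 0},{"dx": 0,"dy": -0.21,"dz": -0.455,"rx": 0,"ry": 0,"rz": 0},{"dx": 0,"dy": -0.226,"dz": -0.49,"rx": 0,"ry": 0,"rz": 0},{"dx": 0,"dy": -0.234,"dz": -0.509,"rx": 0,"ry": 0,"rz": 0},{"dx": 0,"dy": -0.234,"dz": -0.509,"rx": 0,"ry": 0,"rz": 0}])

```text
time: 14.95
position: [0.5541, 0.3363, 0.1681]
orientation: [-2.313, -1.505, 0.329]
force: [0.0, -0.4, -3.1]
finger_gap: 0.0092
```

Run:
```python
from h import *
st()
for c in('side','top'):
    d=optics.get_image(c)
    for q in('tray','tray_nose','tray_grip'): mark(q,c)
s=readout.sense(); print('tool R vs Rtab(-24) deg',np.degrees(Ro.from_matrix(Rtab(-24).T@Ro.from_rotvec(s['orientation']).as_matrix()).as_rotvec()).round(1))
```

```text
t 14.95 p [0.5541 0.3363 0.1681] F [ 0.  -0.4 -3.1] gap 0.0092 j [0.33 0.5  0.88 0.33 2.06 0.86]
tray side [([0.4896, 0.3655, 0.1415], 0.95)]
tray_nose side [([0.424, 0.3936, 0.1523], 0.78)]
tray_grip side [([0.5662, 0.3287, 0.193], 0.82), ([0.6646, -0.0082, 0.1252], 0.51)]
tray top [([0.4658, -0.0447, 0.0018], 0.49)]
tray_nose top [([0.4243, 0.3923, 0.1508], 0.53)]
tray_grip top []
tool R vs Rtab(-24) deg [-0.2 -0.  -0.1]
```

```bash
cat >> h.py <<'E'
def tcp(nose,yaw,tip,k=.031):
    M=(Ro.from_euler('z',yaw,degrees=True)*Ro.from_euler('y',-tip,degrees=True)).as_matrix()
    l=np.array([.087-.4226*k+.070,0,.058-.906*k-.012]); return (np.array(nose)+M@l,Rtab(yaw,tip))
E
python3 - <<'E'
from h import *
st()
for t in((.424,.393,.152),-24,0),((.46,.2,.212),-14,0),((.49,-.042,.212),0,0): print(tcp(*t)[0]); cmd(tcp(*t))
a=tcp((.46,.2,.212),-14,0); cmd(tcp((.49,-.042,.212),0,0),p=a[0],R=a[1])
E
```

```text
t 15.35 p [0.5538 0.3362 0.1671] F [ 0.2 -0.4 -2.8] gap 0.0091 j [0.33 0.5  0.88 0.33 2.06 0.86]
[0.55545864 0.33447084 0.169914  ]
d [-0.004  0.003 -0.014] r [0.004 0.001 0.002] | mm 4 deg 0.2
[0.59962497 0.16518758 0.229914  ]
d [-0.551  0.298 -0.415] r [ 0.004 -0.093 -0.2  ] | mm 188 deg 9.9
[ 0.6338994 -0.042      0.229914 ]
d [-1.253  0.717 -0.609] r [ 0.004 -0.224 -0.482] | mm 392 deg 23.9
d [-0.771  0.302 -0.141] r [-0.    -0.131 -0.282] | mm 210 deg 14.0
```

>>> apply_moves(commands=[{"dx": -0.03,"dy": 0.01,"dz": -0.03,"rx": 0,"ry": -0.005,"rz": -0.01},{"dx": -0.09,"dy": 0.04,"dz": -0.09,"rx": 0,"ry": -0.015,"rz": -0.03},{"dx": -0.17,"dy": 0.08,"dz": -0.15,"rx": 0,"ry": -0.03,"rz": -0.06},{"dx": -0.26,"dy": 0.13,"dz": -0.22,"rx": 0,"ry": -0.045,"rz": -0.1},{"dx": -0.36,"dy": 0.19,"dz": -0.29,"rx": 0,"ry": -0.06,"rz": -0.13},{"dx": -0.46,"dy": 0.25,"dz": -0.35,"rx": 0,"ry": -0.08,"rz": -0.17},{"dx": -0.55,"dy": 0.3,"dz": -0.415,"rx": 0,"ry": -0.093,"rz": -0.2}])

```text
time: 16.05
position: [0.6006, 0.1633, 0.231]
orientation: [-2.187, -1.711, 0.375]
force: [1.1, -0.4, -3.6]
finger_gap: 0.0094
```

>>> apply_moves(commands=[{"dx": -0.1,"dy": 0.04,"dz": -0.02,"rx": 0,"ry": -0.02,"rz": -0.035},{"dx": -0.2,"dy": 0.08,"dz": -0.04,"rx": 0,"ry": -0.035,"rz": -0.07},{"dx": -0.3,"dy": 0.12,"dz": -0.06,"rx": 0,"ry": -0.05,"rz": -0.11},{"dx": -0.4,"dy": 0.16,"dz": -0.075,"rx": 0,"ry": -0.07,"rz": -0.15},{"dx": -0.5,"dy": 0.2,"dz": -0.09,"rx": 0,"ry": -0.085,"rz": -0.185},{"dx": -0.6,"dy": 0.235,"dz": -0.11,"rx": 0,"ry": -0.1,"rz": -0.22},{"dx": -0.68,"dy": 0.265,"dz": -0.125,"rx": 0,"ry": -0.115,"rz": -0.25},{"dx": -0.74,"dy": 0.29,"dz": -0.135,"rx": 0,"ry": -0.125,"rz": -0.27},{"dx": -0.77,"dy": 0.3,"dz": -0.14,"rx": 0,"ry": -0.13,"rz": -0.28},{"dx": -0.77,"dy": 0.3,"dz": -0.14,"rx": 0,"ry": -0.13,"rz": -0.28}])

```text
time: 17.05
position: [0.6341, -0.0426, 0.2307]
orientation: [-1.985, -1.979, 0.434]
force: [0.4, -0.6, -3.5]
finger_gap: 0.0092
```

Run:
```python
from h import *
st(); d=optics.get_image('side')
for q in('tray','tray_nose','tray_grip'): mark(q,'side')
for tip in range(8,46,6): print(tip,end=' '); cmd(tcp((.49,-.042,.212-.06*tip/44),0,tip))
print(tcp((.49,-.042,.152),0,44)[0])
a=tcp((.49,-.042,.152),0,44)
for tip in range(50,87,6): print(tip,end=' '); cmd(tcp((.49,-.042,.152-.02*(tip-44)/42),0,tip),p=a[0],R=a[1])
```

```text
t 17.05 p [ 0.6341 -0.0426  0.2307] F [ 0.4 -0.6 -3.5] gap 0.0092 j [-0.1   0.66  0.54 -0.06  2.36 -0.13]
tray side [([0.5602, -0.0411, 0.1995], 0.7)]
tray_nose side [([0.4923, -0.0423, 0.2149], 0.76)]
tray_grip side [([0.6477, -0.0439, 0.2592], 0.65)]
8 d [-0.006 -0.028 -0.023] r [-0.173 -0.001 -0.   ] | mm 9 deg 7.8
14 d [-0.006 -0.056 -0.037] r [-0.306 -0.001 -0.001] | mm 17 deg 13.8
20 d [-0.006 -0.088 -0.048] r [-0.439 -0.001 -0.001] | mm 25 deg 19.8
26 d [-0.006 -0.124 -0.053] r [-0.573 -0.001 -0.001] | mm 34 deg 25.8
32 d [-0.006 -0.163 -0.053] r [-0.706 -0.001 -0.001] | mm 43 deg 31.8
38 d [-0.006 -0.205 -0.047] r [-0.839 -0.001 -0.001] | mm 53 deg 37.8
44 d [-0.006 -0.249 -0.035] r [-0.973 -0.    -0.001] | mm 63 deg 43.8
[ 0.58106846 -0.042       0.26484718]
50 d [ 0.    -0.039 -0.039] r [-0.133  0.     0.   ] | mm 14 deg 6.0
56 d [ 0.    -0.082 -0.074] r [-0.267  0.     0.   ] | mm 28 deg 12.0
62 d [ 0.    -0.13  -0.104] r [-0.4  0.   0. ] | mm 42 deg 18.0
68 d [ 0.    -0.183 -0.13 ] r [-0.533  0.     0.   ] | mm 56 deg 24.0
74 d [ 0.    -0.239 -0.15 ] r [-0.667  0.     0.   ] | mm 70 deg 30.0
80 d [ 0.    -0.297 -0.165] r [-0.8  0.   0. ] | mm 85 deg 36.0
86 d [ 0.    -0.358 -0.174] r [-0.933  0.     0.   ] | mm 100 deg 42.0
```

>>> apply_moves(commands=[{"dx": 0,"dy": -0.012,"dz": -0.003,"rx": -0.107,"ry": 0,"rz": 0},{"dx": 0,"dy": -0.02,"dz": -0.005,"rx": -0.173,"ry": 0,"rz": 0},{"dx": 0,"dy": -0.03,"dz": -0.006,"rx": -0.24,"ry": 0,"rz": 0},{"dx": 0,"dy": -0.041,"dz": -0.006,"rx": -0.306,"ry": 0,"rz": 0},{"dx": 0,"dy": -0.054,"dz": -0.005,"rx": -0.373,"ry": 0,"rz": 0},{"dx": 0,"dy": -0.067,"dz": -0.003,"rx": -0.439,"ry": 0,"rz": 0},{"dx": 0,"dy": -0.082,"dz": 0.001,"rx": -0.506,"ry": 0,"rz": 0},{"dx": 0,"dy": -0.097,"dz": 0.005,"rx": -0.573,"ry": 0,"rz": 0},{"dx": 0,"dy": -0.113,"dz": 0.011,"rx": -0.64,"ry": 0,"rz": 0},{"dx": 0,"dy": -0.13,"dz": 0.018,"rx": -0.706,"ry": 0,"rz": 0},{"dx": 0,"dy": -0.148,"dz": 0.028,"rx": -0.773,"ry": 0,"rz": 0},{"dx": 0,"dy": -0.166,"dz": 0.038,"rx": -0.839,"ry": 0,"rz": 0},{"dx": 0,"dy": -0.184,"dz": 0.05,"rx": -0.906,"ry": 0,"rz": 0},{"dx": 0,"dy": -0.203,"dz": 0.063,"rx": -0.973,"ry": 0,"rz": 0},{"dx": 0,"dy": -0.203,"dz": 0.063,"rx": -0.973,"ry": 0,"rz": 0},{"dx": 0,"dy": -0.203,"dz": 0.063,"rx": -0.973,"ry": 0,"rz": 0}])

```text
time: 18.85
position: [0.5808, -0.0408, 0.2381]
orientation: [2.043, 2.041, 0.341]
force: [-0.7, 0.0, -2.0]
finger_gap: 0.0091
```

Run:
```python
from h import *
st(); d=optics.get_image('side')
mark('tray_nose','side'); print([x['location'].round(3).tolist() if hasattr(x['location'],'round') else x['location'] for x in nets.mark_of('vial0','side')])
for tip in range(49,86,5): print(tip,end=' '); cmd(tcp((.492,-.042,.125),0,tip))
```

```text
t 18.85 p [ 0.5808 -0.0408  0.2381] F [-0.7  0.  -2. ] gap 0.0091 j [-0.16 -0.27  1.56  0.05  1.53 -0.15]
tray_nose side [([0.4872, -0.0424, 0.1295], 0.92), ([0.4681, -0.0619, 0.0153], 0.22)]
[[0.4699, -0.0644, 0.0128], [0.405, -0.0723, 0.016], [0.4702, -0.0424, 0.0018], [0.4378, -0.0641, 0.0134], [0.4187, -0.0187, 0.0332]]
49 d [-0.003 -0.024 -0.04 ] r [-0.112  0.    -0.001] | mm 12 deg 5.0
54 d [-0.003 -0.056 -0.079] r [-0.223  0.    -0.001] | mm 24 deg 10.0
59 d [-0.004 -0.092 -0.115] r [-0.334  0.001 -0.001] | mm 37 deg 15.0
64 d [-0.004 -0.13  -0.148] r [-0.445  0.001 -0.001] | mm 49 deg 20.0
69 d [-0.004 -0.171 -0.177] r [-0.556  0.001 -0.001] | mm 62 deg 25.0
74 d [-0.004 -0.215 -0.203] r [-0.667  0.001 -0.001] | mm 74 deg 30.0
79 d [-0.004 -0.261 -0.224] r [-0.779  0.001 -0.001] | mm 86 deg 35.0
84 d [-0.004 -0.308 -0.242] r [-0.89   0.001 -0.001] | mm 98 deg 40.0
```

Vials are dropping into the bin. The wrist load is down to 2 N, the empty tray. I'll tip further to be sure.

>>> apply_moves(commands=[{"dx": 0,"dy": -0.024,"dz": -0.04,"rx": -0.112,"ry": 0,"rz": 0},{"dx": 0,"dy": -0.056,"dz": -0.079,"rx": -0.223,"ry": 0,"rz": 0},{"dx": 0,"dy": -0.092,"dz": -0.115,"rx": -0.334,"ry": 0,"rz": 0},{"dx": 0,"dy": -0.13,"dz": -0.148,"rx": -0.445,"ry": 0,"rz": 0},{"dx": 0,"dy": -0.171,"dz": -0.177,"rx": -0.556,"ry": 0,"rz": 0},{"dx": 0,"dy": -0.215,"dz": -0.203,"rx": -0.667,"ry": 0,"rz": 0},{"dx": 0,"dy": -0.261,"dz": -0.224,"rx": -0.779,"ry": 0,"rz": 0},{"dx": 0,"dy": -0.261,"dz": -0.224,"rx": -0.779,"ry": 0,"rz": 0},{"dx": 0,"dy": -0.261,"dz": -0.224,"rx": -0.779,"ry": 0,"rz": 0},{"dx": 0,"dy": -0.261,"dz": -0.224,"rx": -0.779,"ry": 0,"rz": 0},{"dx": 0,"dy": -0.261,"dz": -0.224,"rx": -0.779,"ry": 0,"rz": 0}])

```text
time: 20.1
position: [0.5587, -0.0523, 0.2792]
orientation: [1.676, 1.683, 0.829]
force: [0.5, -0.4, -1.6]
finger_gap: 0.0089
```

Run:
```python
from h import *
st(); d=optics.get_image('side')
print([(np.round(x['location'],3).tolist(),round(float(x['conf']),2)) for x in nets.mark_of('vial0','side')])
for t in(((.49,-.06,.2),0,42),((.47,-.12,.235),-5,10),((.42,-.25,.235),-7,0)): print(t,tcp(*t)[0]); cmd(tcp(*t))
cv2.imwrite('pics/tip.png',cv2.resize(d['color'][110:260,270:430,::-1],None,fx=4,fy=4,interpolation=cv2.INTER_CUBIC))
```

```text
t 20.1 p [ 0.5587 -0.0523  0.2792] F [ 0.5 -0.4 -1.6] gap 0.0089 j [-0.32 -0.86  2.08  0.3   1.06 -0.35]
[([0.402, -0.07, 0.017], 0.58), ([0.513, -0.058, 0.011], 0.54), ([0.434, -0.06, 0.015], 0.36)]
((0.49, -0.06, 0.2), 0, 42) [ 0.58495129 -0.06        0.30960019]
d [-0.031  0.161  0.008] r [ 0.781 -0.01   0.003] | mm 41 deg 35.2
((0.47, -0.12, 0.235), -5, 10) [ 0.60807509 -0.13208     0.27762971]
d [-0.32   0.117  0.157] r [ 1.491 -0.047  0.118] | mm 94 deg 67.3
((0.42, -0.25, 0.235), -7, 0) [ 0.5628268  -0.26753693  0.252914  ]
d [-0.861 -0.072  0.07 ] r [ 1.712 -0.048  0.17 ] | mm 217 deg 77.4
```

View pics/tip.png

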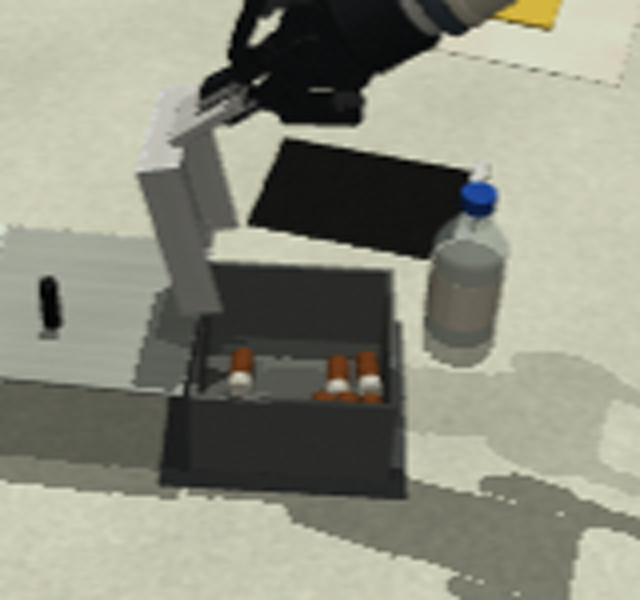

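>>> apply_moves(commands=[{"dx": 0,"dy": 0.03,"dz": 0,"rx": 0.16,"ry": 0,"rz": 0},{"dx": -0.01,"dy": 0.06,"dz": 0,"rx": 0.32,"ry": 0,"rz": 0},{"dx": -0.02,"dy": 0.1,"dz": 0,"rx": 0.48,"ry": 0,"rz": 0},{"dx": -0.02,"dy": 0.13,"dz": 0,"rx": 0.64,"ry": 0,"rz": 0},{"dx": -0.03,"dy": 0.16,"dz": 0.01,"rx": 0.78,"ry": 0,"rz": 0},{"dx": -0.03,"dy": 0.16,"dz": 0.01,"rx": 0.78,"ry": 0,"rz": 0}])

```text
time: 20.8
position: [0.5887, -0.0603, 0.3057]
orientation: [2.063, 2.074, 0.31]
force: [-0.4, -0.4, -2.1]
finger_gap: 0.0093
```

Run:
```python
from h import *
st(); optics.get_image('side'); mark('tray_nose','side');mark('tray','side')
for t in(((.49,-.1,.23),-3,20),((.47,-.14,.235),-5,5)): print(t,tcp(*t)[0]); cmd(tcp(*t))
```

```text
t 20.8 p [ 0.5887 -0.0603  0.3057] F [-0.4 -0.4 -2.1] gap 0.0093 j [-0.2  -0.17  1.35  0.06  1.69 -0.19]
tray_nose side [([0.49, -0.0633, 0.2004], 0.61)]
tray side [([0.5549, -0.0612, 0.2336], 0.69)]
((0.49, -0.1, 0.23), -3, 20) [ 0.61891734 -0.10675627  0.29605015]
d [-0.188  0.113  0.084] r [ 0.49  -0.015  0.074] | mm 59 deg 22.3
((0.47, -0.14, 0.235), -5, 5) [ 0.61125096 -0.15235786  0.26538749]
d [-0.371  0.047  0.191] r [ 0.823 -0.004  0.121] | mm 105 deg 37.4
```

>>> apply_moves(commands=[{"dx": -0.09,"dy": 0.05,"dz": 0.04,"rx": 0.17,"ry": 0,"rz": 0.024},{"dx": -0.17,"dy": 0.09,"dz": 0.075,"rx": 0.33,"ry": -0.01,"rz": 0.05},{"dx": -0.23,"dy": 0.1,"dz": 0.11,"rx": 0.5,"ry": -0.01,"rz": 0.075},{"dx": -0.3,"dy": 0.08,"dz": 0.15,"rx": 0.66,"ry": -0.01,"rz": 0.1},{"dx": -0.37,"dy": 0.047,"dz": 0.19,"rx": 0.82,"ry": 0,"rz": 0.12},{"dx": -0.37,"dy": 0.047,"dz": 0.19,"rx": 0.82,"ry": 0,"rz": 0.12}])

```text
time: 21.55
position: [0.6118, -0.1547, 0.2551]
orientation: [-2.102, -1.924, 0.348]
force: [0.8, -0.4, -5.5]
finger_gap: 0.009
```

Run:
```python
from h import *
st()
for t in(((.41,-.23,.23),-6,0),((.3555,-.3145,.22),-7,0)): print(t,tcp(*t)[0]); cmd(tcp(*t))
d=optics.get_image('top'); rect('dock','top',.004,d); mark('dock'); rect('dock','side',.004,d)
print([(np.round(x['location'],3).tolist(),round(float(x['conf']),2)) for x in nets.mark_of('vial0','top')])
cv2.imwrite('pics/bin.png',cv2.resize(d['color'][160:290,240:440,::-1],None,fx=4,fy=4,interpolation=cv2.INTER_CUBIC))
```

```text
t 21.55 p [ 0.6118 -0.1547  0.2551] F [ 0.8 -0.4 -5.5] gap 0.009 j [-0.27  0.58  0.6  -0.08  2.32 -0.22]
((0.41, -0.23, 0.23), -6, 0) [ 0.5531111  -0.24504158  0.247914  ]
d [-0.381 -0.179  0.096] r [0.092 0.001 0.021] | mm 108 deg 4.3
((0.3555, -0.3145, 0.22), -7, 0) [ 0.4983268  -0.33203693  0.237914  ]
d [-0.747 -0.34   0.199] r [0.092 0.01  0.041] | mm 211 deg 4.6
dock top 0.57 ctr [ 422.6 -325.8] sides 211.8 145.7 angs [-8. 82.]
dock side [([0.4232, -0.329, -0.0001], 0.9), ([0.3288, -0.167, 0.0015], 0.28)]
dock top [([0.4284, -0.3224, 0.0053], 0.62)]
dock side 0.97 ctr [ 661.3 -133.5] sides 72.8 147.8 angs [-7.7 82.3]
[([0.423, -0.02, 0.013], 0.55), ([0.516, -0.058, 0.013], 0.44), ([0.442, -0.018, 0.019], 0.41), ([0.402, -0.015, 0.017], 0.41)]
```

View pics/bin.png

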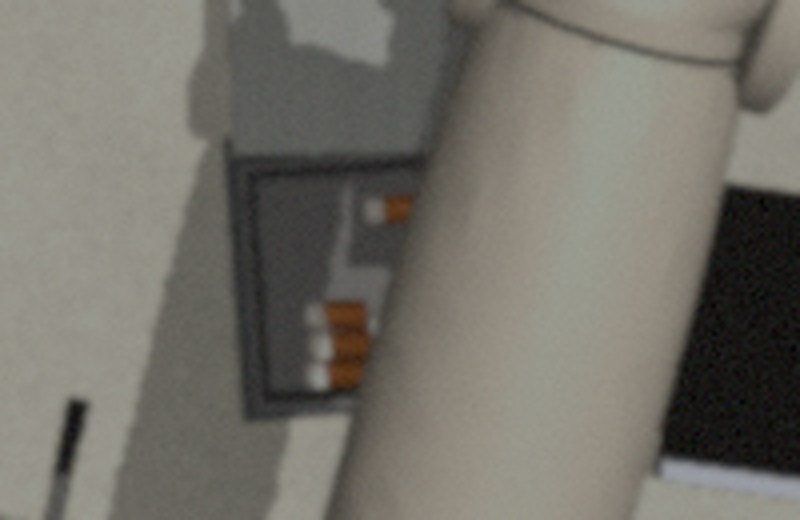

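All six vials are in the bin: three lined up at y≈-0.017, two at y≈-0.065, one at x≈0.516. On to the dock.

>>> apply_moves(commands=[{"dx": -0.08,"dy": -0.03,"dz": 0.02,"rx": 0.02,"ry": 0,"rz": 0.004},{"dx": -0.17,"dy": -0.07,"dz": 0.04,"rx": 0.04,"ry": 0,"rz": 0.01},{"dx": -0.28,"dy": -0.12,"dz": 0.07,"rx": 0.06,"ry": 0,"rz": 0.015},{"dx": -0.39,"dy": -0.17,"dz": 0.1,"rx": 0.08,"ry": 0,"rz": 0.02},{"dx": -0.5,"dy": -0.22,"dz": 0.13,"rx": 0.09,"ry": 0.005,"rz": 0.03},{"dx": -0.61,"dy": -0.27,"dz": 0.16,"rx": 0.09,"ry": 0.01,"rz": 0.04},{"dx": -0.7,"dy": -0.315,"dz": 0.185,"rx": 0.09,"ry": 0.01,"rz": 0.04},{"dx": -0.75,"dy": -0.34,"dz": 0.2,"rx": 0.09,"ry": 0.01,"rz": 0.04},{"dx": -0.75,"dy": -0.34,"dz": 0.2,"rx": 0.09,"ry": 0.01,"rz": 0.04},{"dx": -0.75,"dy": -0.34,"dz": 0.2,"rx": 0.09,"ry": 0.01,"rz": 0.04}])

```text
time: 22.85
position: [0.4984, -0.3297, 0.2489]
orientation: [-2.098, -1.863, 0.394]
force: [0.7, -0.5, -2.2]
finger_gap: 0.0092
```

Run:
```python
from h import *
st(); optics.get_image('side'); mark('tray_nose','side');mark('tray','side');mark('tray_grip','side')
for z in(.1,.03,.018): cmd(tcp((.355,-.315,z),-7.5,0))
```

```text
t 22.85 p [ 0.4984 -0.3297  0.2489] F [ 0.7 -0.5 -2.2] gap 0.0092 j [-0.54  0.47  0.76 -0.22  2.27 -0.53]
tray_nose side [([0.3562, -0.3127, 0.2299], 0.78)]
tray side [([0.4246, -0.3207, 0.2176], 0.56)]
tray_grip side [([0.512, -0.3354, 0.2791], 0.95)]
d [-0.017  0.207  0.475] r [0.024 0.009 0.016] | mm 130 deg 1.3
d [-0.016  0.321  0.731] r [0.024 0.009 0.016] | mm 200 deg 1.3
d [-0.016  0.34   0.775] r [0.024 0.009 0.016] | mm 212 deg 1.3
```

>>> apply_moves(commands=[{"dx": -0.01,"dy": 0.05,"dz": 0.1,"rx": 0.01,"ry": 0,"rz": 0.01},{"dx": -0.016,"dy": 0.1,"dz": 0.22,"rx": 0.024,"ry": 0.01,"rz": 0.016},{"dx": -0.016,"dy": 0.16,"dz": 0.36,"rx": 0.024,"ry": 0.01,"rz": 0.016},{"dx": -0.016,"dy": 0.22,"dz": 0.5,"rx": 0.024,"ry": 0.01,"rz": 0.016},{"dx": -0.016,"dy": 0.27,"dz": 0.62,"rx": 0.024,"ry": 0.01,"rz": 0.016},{"dx": -0.016,"dy": 0.305,"dz": 0.7,"rx": 0.024,"ry": 0.01,"rz": 0.016},{"dx": -0.016,"dy": 0.321,"dz": 0.731,"rx": 0.024,"ry": 0.01,"rz": 0.016},{"dx": -0.016,"dy": 0.321,"dz": 0.731,"rx": 0.024,"ry": 0.01,"rz": 0.016}])

```text
time: 23.85
position: [0.4966, -0.3339, 0.0463]
orientation: [-2.092, -1.832, 0.407]
force: [0.0, -0.4, -0.9]
finger_gap: 0.0091
```

Run:
```python
from h import *
st()
for c in('side','top'):
    d=optics.get_image(c); mark('tray_nose',c);mark('tray',c)
for z in(.02,.014,.012): cmd(tcp((.355,-.315,z),-7.5,0))
```

```text
t 23.85 p [ 0.4966 -0.3339  0.0463] F [ 0.  -0.4 -0.9] gap 0.0091 j [-0.55  0.51  1.08 -0.18  1.95 -0.45]
tray_nose side [([0.353, -0.3158, 0.0308], 0.83), ([0.3166, 0.1751, 0.0011], 0.19)]
tray side [([0.4262, -0.3259, 0.0151], 0.78), ([0.3544, -0.3148, 0.0302], 0.29)]
tray_nose top []
tray top []
d [0.006 0.019 0.042] r [ 0.003 -0.001 -0.003] | mm 12 deg 0.2
d [0.006 0.029 0.064] r [ 0.003 -0.001 -0.003] | mm 18 deg 0.2
d [0.006 0.033 0.071] r [ 0.003 -0.001 -0.003] | mm 20 deg 0.2
```

>>> apply_moves(commands=[{"dx": 0,"dy": 0.009,"dz": 0.02,"rx": 0,"ry": 0,"rz": 0},{"dx": 0,"dy": 0.017,"dz": 0.038,"rx": 0,"ry": 0,"rz": 0},{"dx": 0,"dy": 0.023,"dz": 0.05,"rx": 0,"ry": 0,"rz": 0},{"dx": 0,"dy": 0.026,"dz": 0.056,"rx": 0,"ry": 0,"rz": 0},{"dx": 0,"dy": 0.026,"dz": 0.056,"rx": 0,"ry": 0,"rz": 0}])

```text
time: 24.65
position: [0.4966, -0.3347, 0.0338]
orientation: [-2.096, -1.833, 0.407]
force: [-0.7, 2.1, 6.2]
finger_gap: 0.0092
```

>>> apply_moves(commands=[{"dx": 0,"dy": 0.002,"dz": 0.004,"rx": 0,"ry": 0,"rz": 0},{"dx": 0,"dy": 0.002,"dz": 0.004,"rx": 0,"ry": 0,"rz": 0}])

```text
time: 24.85
position: [0.4967, -0.3348, 0.0338]
orientation: [-2.096, -1.833, 0.407]
force: [-1.7, 2.6, 10.8]
finger_gap: 0.0092
```

>>> apply_moves(commands=[{"dx": 0,"dy": -0.001,"dz": -0.004,"rx": 0,"ry": 0,"rz": 0},{"dx": 0,"dy": -0.001,"dz": -0.004,"rx": 0,"ry": 0,"rz": 0},{"dx": 0,"dy": -0.001,"dz": -0.004,"rx": 0,"ry": 0,"rz": 0},{"dx": 0,"dy": -0.001,"dz": -0.004,"rx": 0,"ry": 0,"rz": 0},{"dx": 0,"dy": 0,"dz": -0.06,"rx": 0,"ry": 0,"rz": 0},{"dx": 0,"dy": 0,"dz": -0.16,"rx": 0,"ry": 0,"rz": 0},{"dx": 0,"dy": 0,"dz": -0.32,"rx": 0,"ry": 0,"rz": 0},{"dx": 0,"dy": 0,"dz": -0.5,"rx": 0,"ry": 0,"rz": 0},{"dx": 0,"dy": 0,"dz": -0.7,"rx": 0,"ry": 0,"rz": 0},{"dx": 0,"dy": 0,"dz": -0.7,"rx": 0,"ry": 0,"rz": 0}], claw=0.0)

```text
time: 25.85
position: [0.5738, -0.3458, 0.1974]
orientation: [-2.107, -1.842, 0.401]
force: [-0.8, -0.4, 0.8]
finger_gap: 0.0425
```

Run:
```python
from h import *
st()
for c in('side','top'):
    d=optics.get_image(c); mark('tray_nose',c);mark('tray',c);mark('tray_grip',c); mark('cover_post',c)
post=np.array([.661,-.009]); v=post-[.56,-.118]; a=np.degrees(np.arctan2(v[1],v[0])); print(a)
cmd(([.661,-.009,.19],Rdown(a-90)),([.661,-.009,.099],Rdown(a-90)))
```

```text
t 25.85 p [ 0.5738 -0.3458  0.1974] F [-0.8 -0.4  0.8] gap 0.0425 j [-0.51  0.73  0.51 -0.21  2.29 -0.48]
tray_nose side [([0.3546, -0.3176, 0.0197], 0.82)]
tray side [([0.4233, -0.3241, 0.0021], 0.9)]
tray_grip side [([0.5074, -0.3388, 0.0611], 0.72)]
cover_post side [([0.6645, -0.0057, 0.1234], 0.64)]
tray_nose top []
tray top []
tray_grip top [([0.6652, -0.0098, 0.1238], 0.44)]
cover_post top [([0.662, -0.009, 0.1245], 0.98)]
47.181641403551474
d [ 1.379  0.165 -0.08 ] r [-0.541  0.17   0.769] | mm 348 deg 43.0
d [1.378 0.32  0.25 ] r [-0.541  0.17   0.769] | mm 359 deg 43.0
```

>>> apply_moves(commands=[{"dx": 0.2,"dy": 0.025,"dz": -0.05,"rx": -0.11,"ry": 0.03,"rz": 0.15},{"dx": 0.4,"dy": 0.05,"dz": -0.08,"rx": -0.22,"ry": 0.07,"rz": 0.31},{"dx": 0.6,"dy": 0.075,"dz": -0.09,"rx": -0.33,"ry": 0.1,"rz": 0.46},{"dx": 0.8,"dy": 0.1,"dz": -0.09,"rx": -0.44,"ry": 0.14,"rz": 0.62},{"dx": 0.97,"dy": 0.12,"dz": -0.09,"rx": -0.54,"ry": 0.17,"rz": 0.77},{"dx": 0.97,"dy": 0.12,"dz": -0.09,"rx": -0.54,"ry": 0.17,"rz": 0.77},{"dx": 0.97,"dy": 0.12,"dz": -0.09,"rx": -0.54,"ry": 0.17,"rz": 0.77}], claw=0.2)

```text
time: 27.05
position: [0.638, -0.1079, 0.198]
orientation: [2.876, 1.261, 0.0]
force: [0.2, -0.5, -1.3]
finger_gap: 0.0514
```

Run:
```python
from h import *
st(); cmd(([.662,-.009,.19],Rdown(-43)),([.662,-.009,.098],Rdown(-43)))
```

```text
t 27.05 p [ 0.638  -0.1079  0.198 ] F [ 0.2 -0.5 -1.3] gap 0.0514 j [-0.22  0.22  1.11 -0.    1.81  0.52]
d [ 0.356 -0.197  0.032] r [0.001 0.    0.008] | mm 102 deg 0.4
d [ 0.356 -0.198  0.4  ] r [0.001 0.    0.008] | mm 143 deg 0.4
```

>>> apply_moves(commands=[{"dx": 0.2,"dy": -0.1,"dz": 0,"rx": 0,"ry": 0,"rz": 0},{"dx": 0.356,"dy": -0.197,"dz": 0.03,"rx": 0,"ry": 0,"rz": 0},{"dx": 0.356,"dy": -0.197,"dz": 0.03,"rx": 0,"ry": 0,"rz": 0},{"dx": 0.356,"dy": -0.197,"dz": 0.15,"rx": 0,"ry": 0,"rz": 0},{"dx": 0.356,"dy": -0.197,"dz": 0.27,"rx": 0,"ry": 0,"rz": 0},{"dx": 0.356,"dy": -0.197,"dz": 0.36,"rx": 0,"ry": 0,"rz": 0},{"dx": 0.356,"dy": -0.197,"dz": 0.4,"rx": 0,"ry": 0,"rz": 0},{"dx": 0.356,"dy": -0.197,"dz": 0.4,"rx": 0,"ry": 0,"rz": 0}])

```text
time: 27.85
position: [0.6625, -0.0122, 0.0953]
orientation: [-2.88, -1.254, 0.005]
force: [-0.4, -0.6, -0.6]
finger_gap: 0.0511
```

>>> apply_moves(commands=[{"dx": 0,"dy": 0,"dz": 0,"rx": 0,"ry": 0,"rz": 0},{"dx": 0,"dy": 0,"dz": 0,"rx": 0,"ry": 0,"rz": 0},{"dx": 0,"dy": 0,"dz": 0,"rx": 0,"ry": 0,"rz": 0},{"dx": 0,"dy": 0,"dz": 0,"rx": 0,"ry": 0,"rz": 0},{"dx": 0,"dy": 0,"dz": 0,"rx": 0,"ry": 0,"rz": 0}], claw=-1)

```text
time: 28.35
position: [0.6642, -0.0109, 0.0999]
orientation: [2.877, 1.255, 0.005]
force: [-0.3, -0.8, 5.8]
finger_gap: 0.0139
```

>>> apply_moves(commands=[{"dx": -0.001,"dy": -0.041,"dz": 0,"rx": 0,"ry": 0,"rz": -0.089},{"dx": -0.006,"dy": -0.082,"dz": 0,"rx": 0,"ry": 0,"rz": -0.178},{"dx": -0.013,"dy": -0.123,"dz": 0,"rx": 0,"ry": 0,"rz": -0.267},{"dx": -0.023,"dy": -0.163,"dz": 0,"rx": 0,"ry": 0,"rz": -0.356},{"dx": -0.036,"dy": -0.202,"dz": 0,"rx": 0,"ry": 0,"rz": -0.444},{"dx": -0.051,"dy": -0.241,"dz": 0,"rx": 0,"ry": 0,"rz": -0.533},{"dx": -0.069,"dy": -0.278,"dz": 0,"rx": 0,"ry": 0,"rz": -0.622},{"dx": -0.09,"dy": -0.314,"dz": 0,"rx": 0,"ry": 0,"rz": -0.711},{"dx": -0.113,"dy": -0.348,"dz": 0,"rx": 0,"ry": 0,"rz": -0.8},{"dx": -0.139,"dy": -0.381,"dz": 0,"rx": 0,"ry": 0,"rz": -0.889},{"dx": -0.166,"dy": -0.411,"dz": 0,"rx": 0,"ry": 0,"rz": -0.978},{"dx": -0.166,"dy": -0.411,"dz": 0,"rx": 0,"ry": 0,"rz": -0.978}])

```text
time: 29.55
position: [0.5598, 0.0312, 0.0999]
orientation: [2.194, 2.248, 0.008]
force: [-0.4, 6.4, 5.6]
finger_gap: 0.0141
```

Run:
```python
from h import *
st(); s=readout.sense(); p=s['position'];R=Ro.from_rotvec(s['orientation']).as_matrix()
v=p[:2]-[.56,-.118]; print(np.hypot(*v),np.degrees(np.arctan2(v[1],v[0])),'y az',np.degrees(np.arctan2(R[1,1],R[0,1])))
```

```text
t 29.55 p [0.5598 0.0312 0.0999] F [-0.4  6.4  5.6] gap 0.0141 j [-0.01 -0.01  1.53  0.    1.62 -0.03]
0.149245211534394 90.07108990260936 y az 1.3853395534455584
```

>>> apply_moves(commands=[{"dx": -0.001,"dy": -0.041,"dz": 0,"rx": 0,"ry": 0,"rz": -0.089},{"dx": -0.006,"dy": -0.082,"dz": 0,"rx": 0,"ry": 0,"rz": -0.178},{"dx": -0.013,"dy": -0.123,"dz": 0,"rx": 0,"ry": 0,"rz": -0.267},{"dx": -0.023,"dy": -0.163,"dz": 0,"rx": 0,"ry": 0,"rz": -0.356},{"dx": -0.036,"dy": -0.202,"dz": 0,"rx": 0,"ry": 0,"rz": -0.444},{"dx": -0.051,"dy": -0.241,"dz": 0,"rx": 0,"ry": 0,"rz": -0.533},{"dx": -0.069,"dy": -0.278,"dz": 0,"rx": 0,"ry": 0,"rz": -0.622},{"dx": -0.09,"dy": -0.314,"dz": 0,"rx": 0,"ry": 0,"rz": -0.711},{"dx": -0.113,"dy": -0.348,"dz": 0,"rx": 0,"ry": 0,"rz": -0.8},{"dx": -0.139,"dy": -0.381,"dz": 0,"rx": 0,"ry": 0,"rz": -0.889},{"dx": -0.166,"dy": -0.411,"dz": 0,"rx": 0,"ry": 0,"rz": -0.978},{"dx": -0.166,"dy": -0.411,"dz": 0,"rx": 0,"ry": 0,"rz": -0.978}])

```text
time: 30.75
position: [0.4553, -0.0112, 0.0998]
orientation: [-1.189, -2.903, -0.008]
force: [-14.4, 14.8, 15.5]
finger_gap: 0.0133
```

>>> apply_moves(commands=[{"dx": 0,"dy": -0.02,"dz": 0,"rx": 0,"ry": 0,"rz": -0.044},{"dx": -0.001,"dy": -0.041,"dz": 0,"rx": 0,"ry": 0,"rz": -0.089},{"dx": -0.001,"dy": -0.041,"dz": 0,"rx": 0,"ry": 0,"rz": -0.089}])

```text
time: 31.05
position: [0.4483, -0.0185, 0.0998]
orientation: [-1.088, -2.942, -0.008]
force: [-16.6, 14.7, 16.4]
finger_gap: 0.0142
```

Run:
```python
from h import *
st(); s=readout.sense(); p=s['position']
v=p[:2]-[.56,-.118]; print(np.hypot(*v),np.degrees(np.arctan2(v[1],v[0])))
d=optics.get_image('side'); rect('cover_post','side',.097,d); mark('cover_post','side')
```

```text
t 31.05 p [ 0.4483 -0.0185  0.0998] F [-16.6  14.7  16.4] gap 0.0142 j [-0.12 -0.32  1.8   0.01  1.66 -0.98]
0.14958857384677063 138.30398672031694
cover_post side 0.66 ctr [476.9 -45.5] sides 189.3 180.2 angs [-86.9   3.1]
cover_post side [([0.4493, -0.016, 0.1246], 0.62)]
```

>>> apply_moves(commands=[{"dx": 0.008,"dy": -0.02,"dz": 0,"rx": 0,"ry": 0,"rz": -0.044},{"dx": 0.008,"dy": -0.03,"dz": 0,"rx": 0,"ry": 0,"rz": -0.067},{"dx": 0.008,"dy": -0.03,"dz": 0,"rx": 0,"ry": 0,"rz": -0.067}])

```text
time: 31.5
position: [0.4459, -0.0214, 0.0999]
orientation: [1.011, 2.971, 0.017]
force: [1.7, 19.5, 7.3]
finger_gap: 0.0138
```

Run:
```python
from h import *
st(); s=readout.sense(); p=s['position']
v=p[:2]-[.56,-.118]; print(np.hypot(*v),np.degrees(np.arctan2(v[1],v[0])))
F=s['force'][:2]; e=v/np.hypot(*v); print('radial',F@e,'ccw',F@[-e[1],e[0]])
```

```text
t 31.5 p [ 0.4459 -0.0214  0.0999] F [ 1.7 19.5  7.3] gap 0.0138 j [-0.13 -0.33  1.82  0.01  1.65 -1.05]
0.14946791085830255 139.7359557536984
radial 11.276262899805731 ccw -16.00654125995426
```

The stop resists (16 N against closing), so the cover is shut. Releasing and retracting.

>>> apply_moves(commands=[{"dx": 0,"dy": 0,"dz": 0,"rx": 0,"ry": 0,"rz": 0},{"dx": 0,"dy": 0,"dz": 0,"rx": 0,"ry": 0,"rz": 0},{"dx": 0,"dy": 0,"dz": 0,"rx": 0,"ry": 0,"rz": 0},{"dx": 0,"dy": 0,"dz": 0,"rx": 0,"ry": 0,"rz": 0},{"dx": 0,"dy": 0,"dz": -0.12,"rx": 0,"ry": 0,"rz": 0},{"dx": 0,"dy": 0,"dz": -0.28,"rx": 0,"ry": 0,"rz": 0},{"dx": 0,"dy": 0,"dz": -0.44,"rx": 0,"ry": 0,"rz": 0},{"dx": 0,"dy": 0,"dz": -0.6,"rx": 0,"ry": 0,"rz": 0},{"dx": 0,"dy": 0,"dz": -0.6,"rx": 0,"ry": 0,"rz": 0}], claw=0.2)

```text
time: 32.4
position: [0.4459, -0.0269, 0.2539]
orientation: [1.015, 2.962, 0.002]
force: [0.4, -0.5, 0.7]
finger_gap: 0.0513
```

Run:
```python
from h import *
st()
d=optics.get_image('side'); rect('cover_post','side',.097,d); rect('dock','side',.004,d)
for q in('cover_post','cover_pivot','tray','tray_nose','tray_grip','bin','marker','box','plate'): mark(q,'side')
cv2.imwrite('pics/end.png',cv2.resize(d['color'][120:280,220:430,::-1],None,fx=3.7,fy=3.7,interpolation=cv2.INTER_CUBIC))
```

```text
t 32.4 p [ 0.4459 -0.0269  0.2539] F [ 0.4 -0.5  0.7] gap 0.0513 j [-0.14 -0.32  1.53 -0.    1.92 -1.05]
cover_post side 0.76 ctr [472.7 -46.3] sides 189.9 182.5 angs [-86.1   3.9]
dock side 0.9 ctr [ 462.6 -279.1] sides 204.2 95.6 angs [-34.9  55.1]
cover_post side [([0.4496, -0.0181, 0.1256], 0.59)]
cover_pivot side [([0.5598, -0.1191, 0.0911], 0.56)]
tray side [([0.4217, -0.3273, 0.0044], 0.97)]
tray_nose side [([0.3534, -0.3184, 0.0189], 0.74), ([0.445, -0.0187, 0.1232], 0.52)]
tray_grip side [([0.5093, -0.3354, 0.0606], 0.95)]
bin side [([0.4683, -0.0402, -0.0009], 0.8)]
marker side [([0.3192, 0.1723, 0.0027], 0.5), ([0.7648, 0.1383, 0.001], 0.46)]
box side [([0.7648, 0.1395, 0.0059], 0.74)]
plate side [([0.7703, -0.1527, 0.0014], 0.93), ([0.4226, -0.3233, -0.0006], 0.52)]
```

View pics/end.png

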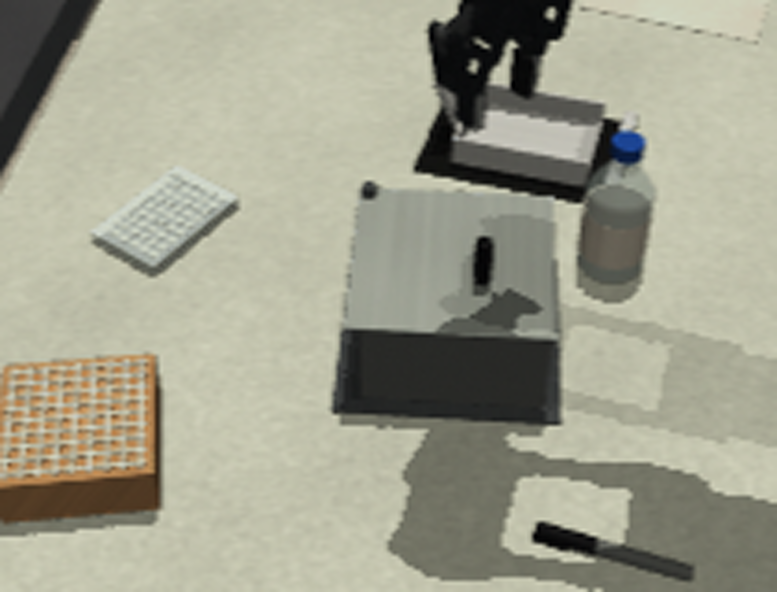

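```bash
python3 -c "
from cell import workorder
print(workorder.finish_job())"
```

```text
the job is handed in; nothing more can be done
None
```

I handed the job in at 32.4 s robot time. No verdict was reported.

**What I did:** I gripped the cover's post and swung the cover open. I then picked the tray up by its tab, tipped it to about 77° over the bin, and set it down on the parking plate. Last, I swung the cover back to its stop, released it and moved the arm clear.

**Last checks:**
- **Vials:** The pictures taken from the side while tipping and from above just after it together account for six vials in the bin. They are three in a row, two beside them and one apart, but no single picture shows all six. The wrist load fell from about 3.1 N to 2 N, which matches the empty tray.
- **Tray:** It rests flat at about (0.422, -0.326), against a plate centre of about (0.4245, -0.324). It is within roughly 1–2° of square, with the nose towards the stop bar.
- **Cover:** The stop resisted further closing with about 16 N. The cover edge measured 3.9° after release, and the bin's side 3.4–3.9° earlier.
- **Bystanders:** The marker, box and well plate read within 5 mm of where they started. The bottle was never found by the networks, but the last picture shows it standing in place.

**What went wrong or disagreed:**
- **First grasp of the post:** It closed on nothing. The fingertips sit about 40 mm further back than `ctrl.tips_ahead` says. I measured that from the pictures and corrected for it.
- **Joint 2 at its limit:** It reached -0.86, the end of its range, at full tip, so the tray stopped a little short of the commanded 79°.
- **Final dock outline:** The last network outline of the parking plate was unusable because the tray covers most of it, so I used the earlier plate measurements.

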